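# Key the spacer stack onto the wheel arbor and pin it

### The arm

A 6-joint arm with a two-finger parallel gripper is mounted at the origin on a cart in front of the work surface, level with it; the furniture and walls round the work are solid. World frame = base frame: x ahead of the robot, y to its left, z up, the work surface at z = 0. Lengths are in m, angles in rad, forces in N, time in s.
With the tool pointing down it reaches from about 0.375 to 0.825 m from the base axis. Payload 5.5 kg.
Tool frame: the origin (TCP) lies midway between the tips of the shut fingers; the grasp point (between the pads) lies grasp_offset behind it (grasp_offset is the distance from the TCP to the grasp point, in m); z points along the fingers, y is the line along which they close (so a half turn about z gives the same grasp; the last joint's range is limited). The gripper opens to 85 mm and grips with 20 to 120 N. Pads are 22 mm wide; open, the fingers measure 114 mm over their backs; the gripper's body (76 mm by 85 mm) begins 54 mm behind the grasp point. The pads swing forward as they close: fully open they stand 13 mm farther back than shut.
Start: joints at [-1.176, 0.314, -0.047, 1.21, 0, 1.571], TCP at [0.231, -0.554, 0.231] pointing down, gripper open.
Joint ranges: [-2.67, 2.67], [-0.69, 1.73], [-1.03, 1.25], [-2.08, 2.16], [-1.42, 1.45], [-3.14, 3.14]. Speed limits (rad/s): [2.39, 2.39, 3.01, 3.14, 3.14, 3.14].

### API

Orientations are given as a 3x3 rotation matrix whose columns are the frame's x, y, z axes.
In Python, from workcell import * gives the robot as it stands.
- The arm moves only by the shell command python3 -m handwheel 'ROWS'. ROWS is JSON, one flat list of numbers, 7 for each row, row after row: the closure in counts, from 0 (fully open) to 255 (shut), then the shift along the tool's x, y, z in m, then the turn, a rotation vector about the tool's x, y, z in degrees. A call has 1 to 5 rows; each row is the pose to reach, as a shift and turn from the pose commanded when the call began, along the tool's axes at that moment; what a row does not reach only later rows make up. A row lasts 1/8 s, in which the tool goes at most 62.5 mm and 10.7 degrees, less where a joint would pass 70% of its speed; a pose out of reach is approached as far as the arm can. A call with a gripper value outside its range is refused whole. The fingers move at their own pace and stop on an object; the grip force is fixed at half the most. Time passes only in rows, so rows that repeat a pose let the fingers close. It gives the time, the measured TCP pose, the force, the opening and the grip force at its end, in the units of the state.
- state(): the state, without advancing time (a new reading comes with each control period).
- grab_frame(name): name is "side" or "top"; returns a dict with "pixels" (420x560x3 uint8, red, green, blue), "range_z" (420x560 float32, m along the optical axis (not along the pixel's ray), 0 where there is no reading), "vfov" (degrees; the focal length in pixels is half the picture's height over the tangent of half this angle, whatever the lens; pixels are square), "cx", "cy" (the principal point, pixels), "distortion" ([k1, k2, p1, p2, k3] as OpenCV has them; the pictures are not rectified), "rvec" (rotation vector, rad) and "tvec" (3), from world to camera coordinates, as OpenCV has them. Camera axes: x right, y down, z forward; pixel columns grow to the right and rows downward; lengths in m; the calibration is good to about 2 mm. A picture is of the moment at which its call begins.
- job_done(): hands the job in; it is judged then, once.
Trained networks look in a picture, given as the dict that the camera call returned (one of the last four; its "shot" number tells which), for a name from the list of things; names that differ only in an ending like _2 or _b are one class to them, and where a whole thing is asked for, a point or a joint stands for the part that bears it (a point fixed in the world has none). Each returns a list of dicts, best first, with "confidence" (0 to 1); they miss things now and then, are a little off and sometimes report something else, mostly with a low value. They report only what shows in the picture. A call takes as long as a camera call.
- recognise(name, picture): "position" ([column, row] in pixels, amid what is visible of it).
- cut_out(name, picture): "pixels" (420x560 bool, what is visible of it) and "position" ([column, row] in pixels, amid what is visible of it).
The state is a dict: "clock": time; "joints": joint angles; "joint_velocities": joint speeds; "joint_torque": joint torques, N m; "ee_pos": TCP position; "tcp_rot": TCP orientation; "contact_force": force on the tool from outside, world axes, zero at the start; "ft_torque": the same for the moment, N m; "grip_width": finger opening in m; "grasp_force": force on a finger pad.
Only numpy, scipy, OpenCV 4.12 (cv2) and the standard library are available. Lean on these libraries where they do the work, as an engineer would, in place of code of your own. Each camera call takes 0.05 s, during which the arm holds its last target. There are 200 camera calls.

### The job

Build up the spacer stack on the edger's keyed arbor stand. First pull the locking pin out of the stand and park it upright in the black block; turn the steel spacer that lies skewed on the shaft's shoulder until its tabs drop into the keyways and it is fully down, and put every coloured spacer from the worktop on in the same way, in any order. Then push the pin back down through all the eyelets, fully home in the base, and set the brass cap on top of the shaft; do not knock over or shove aside the bottles and other things around.

Things in the scene. Friction and masses are not known exactly. Their poses are not given: they have to be found in the camera images.
- arbor_stand: grey stand, fixed: base block 126 x 90 mm, 28 mm high (-55 to +71 mm along its x, +-45 mm along y), with an upright steel keyed shaft 34 mm in diameter. Origin: on the worktop, on the shaft's axis; z up; x points from the shaft to the pin hole. A spacer keys only when its x axis points along this x axis (play about 0.07 rad either way, 1.5 mm radially)
- stand_seat (a point): on the shaft's axis at the base's top, 28 mm above the worktop. Spacers stack here: undersides at 28, 40, 52, 64 mm above the worktop
- stand_shoulder (a point): on the shaft's axis at its flat shoulder, 78 mm above the worktop; above it only a plain pilot, 16 mm in diameter, up to 86 mm. Two keyways run from the shoulder down to the base, floors 8.5 mm from the axis: 13.5 mm wide on the stand's +x side, 7.5 mm wide on its -x side. A spacer not in line rests with its tabs on the shoulder
- stand_hole (a point): centre of the mouth of the pin hole in the base's top (red ring round it), 44 mm from the shaft's axis along the stand's x; 13 mm in diameter, 22 mm deep, blind
- pin_block: black block 50 x 50 x 40 mm, fixed, with a 13 mm hole (34 mm deep, blind) in the middle of its top, to park the locking pin in; empty at first. Origin: centre of its underside
- arbor_cap: brass knurled retaining cap, 40 mm in diameter, 26 mm high, 80 g, upright on the worktop at first; a 19 mm bore 12 mm deep in its underside goes over the shaft's pilot, the rim coming to rest on the shoulder. Origin: centre of its underside; z up
- lock_pin: locking pin, upright: steel shank 10 mm in diameter with a tapered foot (6 mm across at the very end, full diameter 8 mm above it), 76 mm long up to an orange head: a collar 20 mm in diameter from 76 to 80 mm, then a grip 18 mm in diameter up to 110 mm. Origin: the end of the foot; z to the head. 60 g. At first it stands fully down in the stand's pin hole (foot 6 mm above the worktop)
- spacer_steel: bare steel keyed spacer ring, 62 mm outside, 37 mm bore, 12 mm thick, 70 g, with a lug on one side. Two tabs of full thickness stand into the bore, to 10 mm from the centre: 11 mm wide on the lug's side, 5 mm wide opposite. Origin: centre of the underside; x points to the lug, z up. At first it lies on the shaft's shoulder, turned 0.8 to 1.35 rad out of the keyways
- spacer_blue: blue keyed spacer ring, 62 mm outside, 37 mm bore, 12 mm thick, 70 g, with a lug on one side. Two tabs of full thickness stand into the bore, to 10 mm from the centre: 11 mm wide on the lug's side, 5 mm wide opposite. Origin: centre of the underside; x points to the lug, z up. At first flat on the worktop; may be absent
- spacer_red: red keyed spacer ring, 62 mm outside, 37 mm bore, 12 mm thick, 70 g, with a lug on one side. Two tabs of full thickness stand into the bore, to 10 mm from the centre: 11 mm wide on the lug's side, 5 mm wide opposite. Origin: centre of the underside; x points to the lug, z up. At first flat on the worktop; may be absent
- spacer_yellow: yellow keyed spacer ring, 62 mm outside, 37 mm bore, 12 mm thick, 70 g, with a lug on one side. Two tabs of full thickness stand into the bore, to 10 mm from the centre: 11 mm wide on the lug's side, 5 mm wide opposite. Origin: centre of the underside; x points to the lug, z up. At first flat on the worktop; may be absent
- spacer_steel_eyelet (a point): centre of this spacer's eyelet at its underside: a 14 mm through hole, 44 mm from the ring's centre, in the 28 x 24 mm lug that reaches 57 mm from the centre
- spacer_blue_eyelet (a point): centre of this spacer's eyelet at its underside: a 14 mm through hole, 44 mm from the ring's centre, in the 28 x 24 mm lug that reaches 57 mm from the centre
- spacer_red_eyelet (a point): centre of this spacer's eyelet at its underside: a 14 mm through hole, 44 mm from the ring's centre, in the 28 x 24 mm lug that reaches 57 mm from the centre
- spacer_yellow_eyelet (a point): centre of this spacer's eyelet at its underside: a 14 mm through hole, 44 mm from the ring's centre, in the 28 x 24 mm lug that reaches 57 mm from the centre
- lens_blocker_top (a point): middle of the white lens blocker (fixed equipment) at the top of its base, which measures 240 x 240 mm and is 80 mm high; a column rises from it to 304 mm, 60 mm behind this point and 25 mm to its right, with a thin arm at 170 mm height reaching 120 mm to the left. Carry things past in front of it
- spray_bottle: bystander: light blue lens-cleaner bottle with white nozzle, 38 dia x 120 mm; origin at the centre of its underside
- drop_bottle: bystander: white dropper bottle with red tip, 32 dia x 82 mm; origin at the centre of its underside
- black_cup: bystander: black open plastic cup, 92 dia x 78 mm; origin at the centre of its underside
- glasses_case: bystander: navy hard glasses case, 60 x 150 x 36 mm, closed; origin at the centre of its underside
- screw_jar: bystander: round screw jar with black cap, 47 dia x 40 mm; origin at the centre of its underside
- lens_blank: bystander: clear round lens blank lying flat, 67 dia x 12 mm; origin at the centre of its underside

How it is judged:
On the way, in this order (a step that is already met when the one before it is completed fails the run):
1. the locking pin stands parked in the black block (horizontal distance between lock_pin and pin_block below 0.005 m and height (world z) of lock_pin below 0.012 m and angle between lock_pin's own z axis and vertical below 0.2 rad), for 0.3 s.
2. all spacers that are present are keyed and down on the shaft, eyelets over the pin hole (z of each of spacer_steel, spacer_blue, spacer_red, spacer_yellow in the frame of arbor_stand below 0.068 m and horizontal distance between each of spacer_steel, spacer_blue, spacer_red, spacer_yellow and stand_seat below 0.004 m and angle between each of spacer_steel, spacer_blue, spacer_red, spacer_yellow's own z axis and vertical below 0.06 rad and horizontal distance between each of spacer_steel_eyelet, spacer_blue_eyelet, spacer_red_eyelet, spacer_yellow_eyelet and stand_hole below 0.0055 m), for 0.3 s.
3. the locking pin is fully home through the eyelets in the base's hole (all of step 2 and horizontal distance between lock_pin and stand_hole below 0.005 m and z of lock_pin in the frame of arbor_stand below 0.01 m and angle between lock_pin's own z axis and vertical below 0.15 rad), for 0.3 s.
At the end, for the whole second after the job is handed in: Spacers within 4 mm of the shaft axis, level to 0.06 rad, undersides under 68 mm, eyelets within 5.5 mm of the hole axis. Pin within 5 mm of the hole axis, upright to 0.15 rad, foot under 10 mm (home: 6). Cap within 4 mm of the shaft axis, underside under 82 mm (home: 78). All at rest (all of step 3 and horizontal distance between arbor_cap and stand_shoulder below 0.004 m and z of arbor_cap in the frame of arbor_stand below 0.082 m and angle between arbor_cap's own z axis and vertical below 0.06 rad and linear speed of each of spacer_steel, spacer_blue, spacer_red, spacer_yellow, lock_pin, arbor_cap below 0.02 m/s); the robot touches nothing.
It fails at once if a bystander is shoved more than 5 cm aside or knocked over (distance of any of spray_bottle, drop_bottle, black_cup, glasses_case, screw_jar, lens_blank from where it was at the start of the episode above 0.05 m or angle between any of spray_bottle, drop_bottle, black_cup, glasses_case, screw_jar, lens_blank's own z axis and vertical above 0.6 rad).
Of spacer_blue, spacer_red, spacer_yellow only 2 to 3 are there at a start; the rules pass over those that are not, and their reading is None.
At some moment in a run one of spacer_blue, spacer_red, spacer_yellow, arbor_cap may be knocked a few centimetres aside while the robot is not near it.
It also fails if it takes over 208 s, if anything falls off the work surface, if the arm or the gripper's body presses on something with over 40 N, if the wrist force passes 120 N, or if a joint passes its speed limit or range.

## Working session

There is one attempt and no reset: what is moved stays moved. The work goes in short steps, Python scripts to look and compute and a shell command to move; the robot and the scene stay as the last step left them, time stands still between calls to the robot, and variables do not carry over. Pictures are saved under pics/ and viewed, at most 14 in all, crops included, and the job is handed in when it is done.

```bash
mkdir -p pics; cat > h.py <<'E'
import numpy as np, cv2
from workcell import *
def cam(f):
    H=f["pixels"].shape[0]; fl=H/2/np.tan(np.radians(f["vfov"])/2)
    K=np.array([[fl,0,f["cx"]],[0,fl,f["cy"]],[0,0,1]]); R=cv2.Rodrigues(np.array(f["rvec"],float))[0]
    return K,np.array(f["distortion"],float),R,np.array(f["tvec"],float).ravel()
def cloud(f,mask=None):
    K,D,R,t=cam(f); 
    if mask is None: mask=np.ones(f["range_z"].shape,bool)
    v,u=np.nonzero(mask&(f["range_z"]>0)); z=f["range_z"][v,u]
    n=cv2.undistortPoints(np.stack([u,v],1).astype(float)[:,None],K,D)[:,0]
    return (np.c_[n*z[:,None],z]-t)@R, np.c_[u,v]
def ray(f,uv,h):
    K,D,R,t=cam(f); n=cv2.undistortPoints(np.array(uv,float).reshape(-1,1,2),K,D)[:,0]
    d=np.c_[n,np.ones(len(n))]@R; c=-t@R
    return c+d*((h-c[2])/d[:,2])[:,None]
def proj(f,P):
    K,D,R,t=cam(f); return cv2.projectPoints(np.array(P,float).reshape(-1,3),np.array(f["rvec"],float),t,K,D)[0][:,0]
def save(f,n): cv2.imwrite(f"pics/{n}.png",f["pixels"][:,:,::-1])
E
python3 - <<'E'
from h import *
np.set_printoptions(precision=4,suppress=True)
s=state();print(s["ee_pos"],s["tcp_rot"],s["grip_width"]); 
import workcell; print([x for x in dir(workcell) if x[0]!='_'], getattr(workcell,'grasp_offset',None))
for c in("top","side"):
    f=grab_frame(c);save(f,c+"0");K,D,R,t=cam(f);print(c,-t@R,R[2],K[0,0])
    for n in["arbor_stand","pin_block","arbor_cap","lock_pin","spacer_steel","spacer_blue","spacer_red","spacer_yellow","spray_bottle","drop_bottle","black_cup","glasses_case","screw_jar","lens_blank","lens_blocker_top"]:
        for r in cut_out(n,f)[:1]:
            P,_=cloud(f,r["pixels"])
            if len(P):
                print(n,round(r["confidence"],2),np.round(r["position"]),len(P),np.median(P,0),P.min(0),P.max(0))
E
```

```text
[ 0.2305 -0.5533  0.2305] [[ 0.9231  0.3846 -0.0006]
 [ 0.3846 -0.9231  0.0015]
 [-0.     -0.0016 -1.    ]] 0.0852700855274373
['Unreachable', 'cut_out', 'grab_frame', 'grasp_offset', 'job_done', 'recognise', 'state'] 0.0187
top [0.5106 0.0433 1.4548] [ 0.0453 -0.0022 -0.999 ] 458.52730397035447
arbor_stand 0.82 [377. 213.] 931 [ 0.5627 -0.2121  0.0281] [ 0.4935 -0.2785 -0.0078] [ 0.639  -0.1623  0.0937]
pin_block 0.54 [421. 255.] 363 [ 0.4375 -0.3438  0.0384] [ 0.4041 -0.3904 -0.0067] [ 0.4691 -0.3165  0.0479]
arbor_cap 0.6 [384. 257.] 154 [ 0.4245 -0.2444  0.0243] [ 0.4008 -0.2665  0.0003] [ 0.4432 -0.2266  0.0322]
lock_pin 0.49 [385. 224.] 44 [ 0.5302 -0.2275  0.1123] [ 0.5229 -0.239   0.0331] [ 0.5383 -0.2217  0.1225]
spacer_steel 0.64 [386. 210.] 241 [ 0.5718 -0.2239  0.0893] [ 0.5442 -0.27    0.0234] [ 0.6015 -0.1906  0.097 ]
spacer_blue 0.84 [346. 265.] 260 [ 0.4113 -0.1239  0.0111] [ 0.3722 -0.1505 -0.0062] [ 0.4525 -0.0863  0.0206]
spacer_red 0.81 [187. 271.] 260 [0.3948 0.3773 0.0102] [ 0.3558  0.35   -0.0037] [0.435  0.4185 0.0197]
spacer_yellow 0.79 [239. 269.] 292 [0.405
[... 185 characters left out ...]
up 0.57 [235. 199.] 687 [0.6135 0.2266 0.007 ] [ 0.5685  0.1748 -0.0066] [0.6568 0.262  0.172 ]
glasses_case 0.76 [419. 161.] 1062 [ 0.7232 -0.3503  0.0353] [ 0.6479 -0.3934 -0.0044] [ 0.8011 -0.3169  0.0456]
screw_jar 0.43 [230. 158.] 223 [0.753  0.2251 0.0387] [ 0.7303  0.2032 -0.0084] [0.7873 0.2559 0.0481]
lens_blank 0.73 [267. 142.] 370 [0.7975 0.1208 0.0096] [ 0.7651  0.0888 -0.0066] [0.8356 0.1556 0.019 ]Traceback (most recent call last):
  File "<stdin>", line 8, in <module>
ValueError: it knows: arbor_cap, arbor_stand, black_cup, drop_bottle, glasses_case, lens_blank, lock_pin, pin_block, screw_jar, spacer_blue, spacer_blue_eyelet, spacer_red, spacer_red_eyelet, spacer_steel, spacer
```

```bash
python3 - <<'E'
from h import *
np.set_printoptions(precision=4,suppress=True)
f=grab_frame("side");save(f,"side0");K,D,R,t=cam(f);print(-t@R,R[2],K[0,0])
for n in["arbor_stand","pin_block","arbor_cap","lock_pin","spacer_steel","spacer_blue","spacer_red","spacer_yellow","spray_bottle","drop_bottle"]:
        for r in cut_out(n,f)[:1]:
            P,_=cloud(f,r["pixels"])
            if len(P):
                print(n,round(r["confidence"],2),np.round(r["position"]),len(P),np.median(P,0),P.min(0),P.max(0))
f=grab_frame("top")
i=cv2.resize(f["pixels"][180:300,160:460],None,fx=2.66,fy=2.66,interpolation=cv2.INTER_CUBIC)
cv2.imwrite("pics/topc.png",i[:,:,::-1])
E
```

```text
[-0.5192 -0.492   0.8372] [ 0.7659  0.3585 -0.5337] 517.642933702059
arbor_stand 0.74 [356. 253.] 1158 [ 0.5371 -0.2293  0.0266] [ 0.4881 -0.2799 -0.0042] [ 0.6615 -0.149   0.0843]
pin_block 0.67 [392. 292.] 597 [ 0.42   -0.3473  0.0351] [ 0.4057 -0.3754  0.0005] [ 0.4658 -0.3164  0.0442]
arbor_cap 0.65 [361. 237.] 129 [ 0.5249 -0.2318  0.0944] [ 0.5147 -0.239   0.0262] [ 0.538  -0.2225  0.1177]
lock_pin 0.67 [360. 237.] 133 [ 0.525  -0.2315  0.0891] [ 0.5147 -0.239   0.0259] [ 0.538  -0.2235  0.1177]
spacer_steel 0.83 [366. 227.] 330 [ 0.5694 -0.2337  0.0878] [ 0.5348 -0.275  -0.0006] [ 0.7141 -0.1775  0.1169]
spacer_blue 0.79 [301. 274.] 435 [ 0.4081 -0.124   0.0098] [ 0.3673 -0.1517 -0.0054] [ 0.4533 -0.0787  0.0152]
drop_bottle 0.67 [389. 215.] 224 [ 0.7423 -0.2561  0.04  ] [ 0.7314 -0.2699  0.0013] [ 0.809  -0.2345  0.0773]
```

View pics/topc.png

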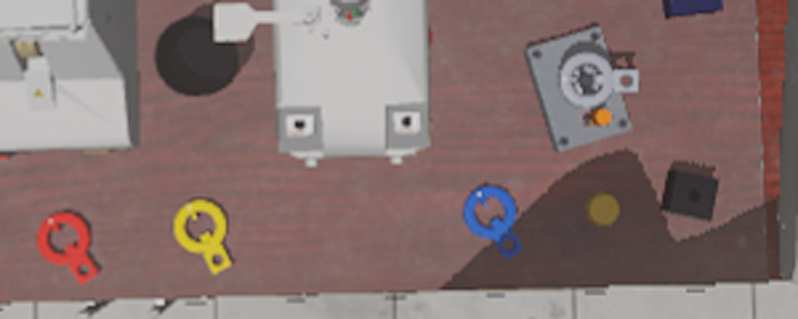

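View pics/side0.png

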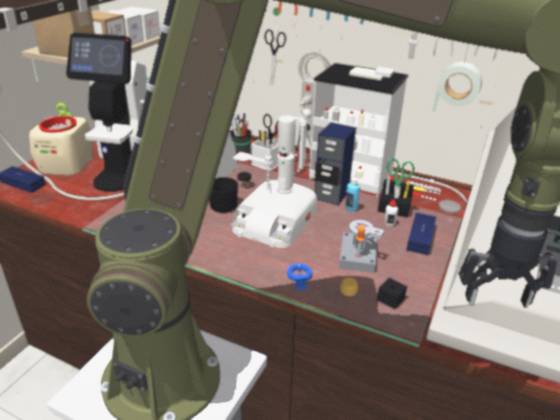

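View pics/top0.png

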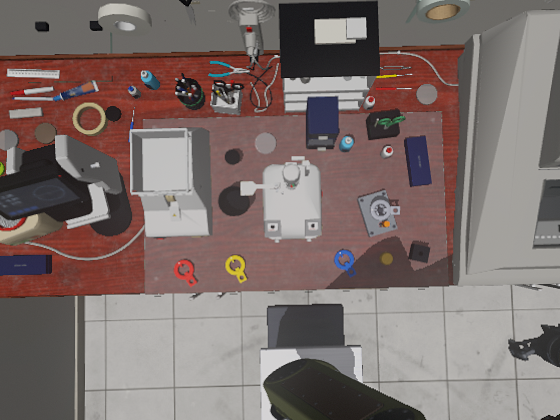

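The crop shows the stand at crop (580,85) with the orange pin head at (602,117) and the steel lug pointing right. The block is at (690,190), the cap at (603,210), and the blue, yellow and red rings at (490,215), (202,230) and (65,240). Next I fit the poses precisely.

```bash
cat > fit.py <<'E'
from h import *
from scipy.optimize import minimize
A=np.linspace(0,2*np.pi,73)
def cover(f,p,z0,u0,v0,S,n):
    x,y,th=p; c,s=np.cos(th),np.sin(th)
    circ=lambda r,cx=0:np.c_[cx+r*np.cos(A),r*np.sin(A)]
    tab=lambda a,b,w:np.array([[a,-w],[b,-w],[b,w],[a,w]])
    parts=[(circ(.031),1),(circ(.0185),0),(tab(.01,.0195,.0055),1),(tab(-.0195,-.01,.0025),1),(tab(.029,.057,.012),1),(circ(.007,.044),0)]
    out=np.zeros((n*S,n*S),np.uint8)
    for z in np.linspace(z0,z0+.012,4):
        m=np.zeros_like(out)
        for q,v in parts:
            w=np.c_[x+c*q[:,0]-s*q[:,1],y+s*q[:,0]+c*q[:,1],np.full(len(q),z)]
            cv2.fillPoly(m,[np.round(((proj(f,w)-[u0,v0]+.5)*S-.5)*16).astype(np.int32)],v,shift=4)
        out|=m
    return cv2.resize(out.astype(np.float32),(n,n),interpolation=cv2.INTER_AREA)
def colmask(f,name):
    h=cv2.cvtColor(f["pixels"],cv2.COLOR_RGB2HSV).astype(int); H,S,V=h[...,0],h[...,1],h[...,2]
    return {"blue":(abs(H-110)<12)&(S>120)&(V>50),"red":((H<6)|(H>174))&(S>150)&(V>110),"yellow":(abs(H-27)<8)&(S>130)&(V>110)}[name]
def fit(f,mask,p0,z0):
    n=64; u0,v0=(proj(f,[[p0[0],p0[1],z0]])[0]-n/2).astype(int)
    m=mask[v0:v0+n,u0:u0+n].astype(np.float32)
    cost=lambda q:float(((cover(f,(q[0]/100,q[1]/100,q[2]),z0,u0,v0,6,n)-m)**2).sum())
    best=None
    for th in ([p0[2]] if len(p0)>2 else np.arange(0,6.28,.5)):
        r=minimize(cost,[p0[0]*100,p0[1]*100,th],method="Nelder-Mead",options=dict(initial_simplex=np.array([p0[0]*100,p0[1]*100,th])+np.array([[0,0,0],[.8,0,0],[0,.8,0],[0,0,.3]]),maxiter=120))
        if best is None or r.fun<best.fun: best=r
    return np.r_[best.x[:2]/100,np.arctan2(np.sin(best.x[2]),np.cos(best.x[2]))],best.fun,m.sum()
def ring(f,name,near=None):
    r=cut_out("spacer_"+name,f)
    if not r: return None
    P,_=cloud(f,r[0]["pixels"]); m=colmask(f,name)&cv2.dilate(r[0]["pixels"].astype(np.uint8),np.ones((5,5))).astype(bool)
    return fit(f,m,np.median(P,0)[:2],0.0)
E
cat > m1.py <<'E'
from fit import *
np.set_printoptions(precision=4,suppress=True)
for c in("top","side"):
    f=grab_frame(c)
    for n in("blue","red","yellow"):
        if c=="top" or n=="blue": print(c,n,ring(f,n))
    P,_=cloud(f); M=f["range_z"]>0
    full=np.full(M.shape+(3,),9.);full[M]=P
    d=np.hypot(full[...,0]-.572,full[...,1]+.22)
    print(c,"steel",fit(f,(full[...,2]>.079)&(full[...,2]<.099)&(d<.07),(.572,-.215),.078))
    g=cv2.cvtColor(f["pixels"],cv2.COLOR_RGB2HSV).astype(int)
    o=(abs(g[...,0]-13)<7)&(g[...,1]>150)&(g[...,2]>110)&(d<.09)
    v,u=np.nonzero(o&(full[...,2]>.085)); print(c,"pin",len(u),ray(f,[[u.mean(),v.mean()]],.114 if c=="top" else .104))
    for nm,z,ctr,rad in(("stand",.028,(.56,-.212),.085),("block",.04,(.437,-.344),.045)):
        q=P[(abs(P[:,2]-z)<.007)&(np.hypot(P[:,0]-ctr[0],P[:,1]-ctr[1])<rad)]
        print(c,nm,len(q),cv2.minAreaRect((q[:,:2]*1000).astype(np.float32)),q[:,2].mean())
    q=P[(P[:,2]>.018)&(P[:,2]<.04)&(np.hypot(P[:,0]-.4245,P[:,1]+.2444)<.035)]
    print(c,"cap",len(q),q.mean(0),cv2.minEnclosingCircle((q[:,:2]*1000).astype(np.float32)))
    for n in ("lock_pin","pin_block","stand_hole"):
        try: print(c,n,[(np.round(r["position"],1),round(r["confidence"],2)) for r in recognise(n,f)[:1]])
        except ValueError as e: pass
    q=P[(P[:,2]>.02)&(abs(P[:,1])<.2)&(abs(P[:,0]-.5)<.15)]; print("blocker front x",np.percentile(q[:,0],1),q[:,1].min(),q[:,1].max())
E
python3 m1.py
```

```text
top blue (array([ 0.423 , -0.1149, -2.6474]), np.float64(33.47454071044922), np.float32(238.0))
top red (array([ 0.4061,  0.3893, -2.5554]), np.float64(43.755401611328125), np.float32(251.0))
top yellow (array([ 0.4156,  0.228 , -2.6791]), np.float64(18.18441390991211), np.float32(295.0))
top steel (array([ 0.5737, -0.2199, -1.6188]), np.float64(63.325618743896484), np.float32(346.0))
top pin 33 [[ 0.5299 -0.2287  0.114 ]]
top stand 778 ((566.1800537109375, -222.03652954101562), (126.05992126464844, 91.03836059570312), 15.343514442443848) 0.027833773190721556
top block 264 ((437.8397216796875, -346.7021789550781), (50.56665802001953, 52.73001480102539), 76.06466674804688) 0.03968305252176883
top cap 136 [ 0.424  -0.2458  0.0253] ((423.5047302246094, -245.8360137939453), 21.190200805664062)
top lock_pin []
top pin_block [(array([418.5, 254. ]), 0.57)]
top stand_hole [(array([376.6, 213.1]), 0.87)]
blocker front x 0.4950650467792825 -0.19999171627293227 0.19962091281675598
side blue (array([ 0.4236, -0.1145, -2.6598]), np.float64(79.84182739257812), np.float32(333.0))
side steel (array([ 0.5707, -0.2194, -1.6049]), np.float64(86.02777862548828), np.float32(364.0))
side pin 62 [[ 0.5221 -0.2317  0.104 ]]
side stand 836 ((563.4221801757812, -221.06253051757812), (134.6810760498047, 87.81342315673828), 15.48598861694336) 0.02690911883162834
side block 337 ((436.13787841796875, -346.4110412597656), (50.743865966796875, 55.40563201904297), 75.04529571533203) 0.0387850881891272
side cap 142 [ 0.4189 -0.2463  0.0237] ((421.1155090332031, -245.4066162109375), 20.585020065307617)
side lock_pin [(array([357.7, 235.7]), 0.67)]
side pin_block [(array([392.5, 287.6]), 0.79)]
side stand_hole [(array([356. , 248.7]), 0.96)]
blocker front x 0.49053736662330094 -0.19979115718305568 0.19987811975801031
```

```bash
cat > go.py <<'E'
import sys
from h import *
from scipy.spatial.transform import Rotation as Ro
s=state(); R=np.array(s["tcp_rot"]); p=np.array(s["ee_pos"])
a=[float(v) for v in sys.argv[1:]]
for i in range(0,len(a),4):
    x,y,z,w=a[i:i+4]; c,n=np.cos(np.radians(w)),np.sin(np.radians(w))
    T=np.array([[c,n,0],[n,-c,0],[0,0,-1.]])
    print(np.round(R.T@([x,y,z]-p),4),np.round(Ro.from_matrix(R.T@T).as_rotvec(degrees=True),2))
E
python3 go.py .5313 -.2310 .200 15.3 .5313 -.2310 .094 15.3
```

```text
[ 0.4016 -0.1824  0.0313] [0.   0.   7.32]
[ 0.4016 -0.1824  0.1373] [0.   0.   7.32]
```

```bash
python3 -m handwheel '[0,0.3,-0.136,0.01,0,0,4, 0,0.3,-0.136,0.01,0,0,4, 0,0.4016,-0.1824,0.0313,0,0,7.32, 0,0.4016,-0.1824,0.0313,0,0,7.32, 0,0.4016,-0.1824,0.0313,0,0,7.32]'; python3 -m handwheel '[0,0,0,0,0,0,0]';  python3 go.py .5313 -.2310 .200 15.3 .5313 -.2310 .094 15.3
```

```text
clock: 2.58
ee_pos: [0.4444, -0.3242, 0.2114]
tcp_rot: [[0.965, 0.264, 0.001], [0.264, -0.965, -0.001], [0.0, 0.001, -1.0]]
contact_force: [0.4, -0.7, 0.3]
grip_width: 0.0855
grasp_force: 0.0
clock: 2.7
ee_pos: [0.4456, -0.3224, 0.2109]
tcp_rot: [[0.963, 0.27, 0.0], [0.27, -0.963, 0.001], [0.0, -0.001, -1.0]]
contact_force: [0.1, 1.0, 0.7]
grip_width: 0.0855
grasp_force: 0.0
[ 0.1072 -0.0648  0.011 ] [-0.05 -0.03  0.37]
[ 0.1072 -0.0647  0.117 ] [-0.05 -0.03  0.37]
```

```bash
python3 -m handwheel '[0,0.1072,-0.0648,0.011,0,0,0, 0,0.1072,-0.0648,0.011,0,0,0, 0,0.1072,-0.0648,0.011,0,0,0,0,0.1072,-0.0648,0.011,0,0,0]'>/dev/null; python3 - <<'E'
from h import *
for i in range(4): s=state(); print(s["clock"],np.round(s["ee_pos"],4))
f=grab_frame("side"); s=state();print(s["clock"],np.round(s["ee_pos"],4)); u=proj(f,[[.53,-.23,.12]])[0].astype(int)
i=cv2.resize(f["pixels"][u[1]-70:u[1]+50,u[0]-80:u[0]+80],None,fx=4,fy=4,interpolation=2); cv2.imwrite("pics/a1.png",i[:,:,::-1])
E
python3 go.py .5313 -.2310 .094 15.3
```

```text
3.2 [ 0.529  -0.2355  0.2002]
3.2 [ 0.529  -0.2355  0.2002]
3.2 [ 0.529  -0.2355  0.2002]
3.2 [ 0.529  -0.2355  0.2002]
3.25 [ 0.5287 -0.236   0.2003]
[ 0.0039 -0.0041  0.1063] [ 0.01  0.03 -0.06]
```

View pics/a1.png

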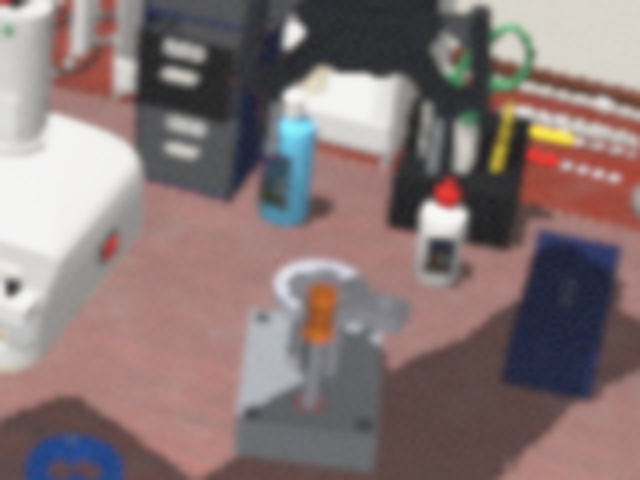

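The crop shows the pin upright at (320,310), with the gripper centred above it. I'll descend and grip.

```bash
python3 -m handwheel '[0,0.004,-0.004,0.06,0,0,0, 0,0.004,-0.004,0.09,0,0,0, 0,0.004,-0.004,0.09,0,0,0]'; python3 go.py .5313 -.2310 .094 15.3
```

```text
clock: 3.62
ee_pos: [0.5293, -0.2306, 0.1082]
tcp_rot: [[0.965, 0.262, -0.005], [0.262, -0.965, 0.002], [-0.004, -0.003, -1.0]]
contact_force: [0.4, 0.2, 0.0]
grip_width: 0.0852
grasp_force: 0.0
[0.0019 0.0009 0.0142] [-0.16  0.23 -0.14]
```

```bash
python3 -m handwheel '[0,0.002,0.0005,0.014,0,0,0, 160,0.002,0.0005,0.014,0,0,0, 255,0.002,0.0005,0.014,0,0,0, 255,0.002,0.0005,0.014,0,0,0, 255,0.002,0.0005,0.014,0,0,0]'; python3 -m handwheel '[255,0,0,0,0,0,0,255,0,0,0,0,0,0,255,0,0,0,0,0,0]';python3 - <<'E'
from h import *
s=state(); print(s["contact_force"],s["ft_torque"])
E
python3 go.py .5313 -.2310 .094 15.3
```

```text
clock: 4.25
ee_pos: [0.5348, -0.2299, 0.0969]
tcp_rot: [[0.965, 0.264, 0.001], [0.264, -0.965, -0.0], [0.001, 0.0, -1.0]]
contact_force: [-0.4, 0.7, 5.3]
grip_width: 0.0148
grasp_force: 58.5
clock: 4.62
ee_pos: [0.5349, -0.2299, 0.0969]
tcp_rot: [[0.965, 0.264, 0.001], [0.264, -0.965, 0.0], [0.001, 0.0, -1.0]]
contact_force: [-0.9, 1.2, 6.2]
grip_width: 0.015
grasp_force: 58.5
[-0.91385754  1.21977252  6.21080123] [ 0.31194408  0.13081535 -0.04789136]
[-0.0037  0.0001  0.0029] [ 0.01 -0.06  0.01]
```

```bash
python3 - <<'E'
from h import *
f=grab_frame("side"); u=proj(f,[[.53,-.23,.12]])[0].astype(int)
i=cv2.resize(f["pixels"][u[1]-45:u[1]+45,u[0]-60:u[0]+60],None,fx=6,fy=6,interpolation=2); cv2.imwrite("pics/a2.png",i[:,:,::-1])
E
```

```text
(no output)
```

View pics/a2.png

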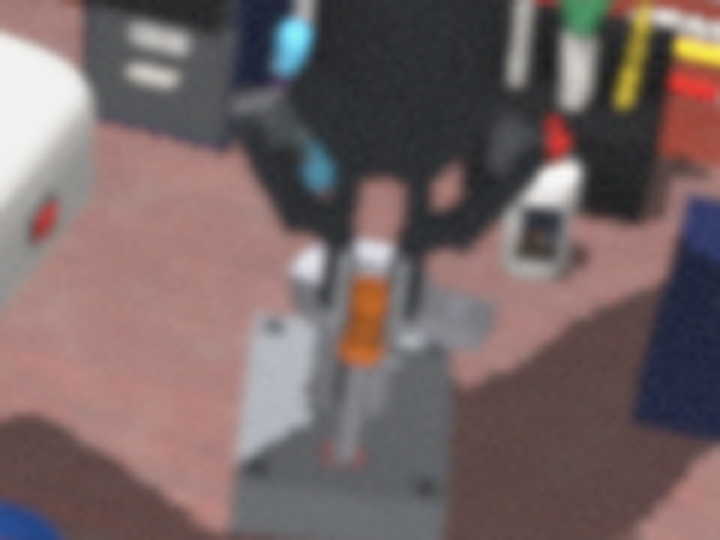

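The pin sits near the camera-side edge of the pads, at crop (368,310). I'll reopen, shift back and regrip.

```bash
python3 -m handwheel '[0,0,0,-0.002,0,0,0,0,0,0,-0.002,0,0,0,0,-0.008,0,-0.002,0,0,0,0,-0.008,0,-0.002,0,0,0,0,-0.008,0,-0.002,0,0,0]'|sed -n 1,5p;python3 - <<'E'
from h import *
f=grab_frame("side"); u=proj(f,[[.53,-.23,.12]])[0].astype(int)
i=cv2.resize(f["pixels"][u[1]-45:u[1]+45,u[0]-60:u[0]+60],None,fx=6,fy=6,interpolation=2); cv2.imwrite("pics/a3.png",i[:,:,::-1])
E
```

```text
clock: 5.3
ee_pos: [0.5265, -0.2322, 0.0982]
tcp_rot: [[0.965, 0.264, 0.0], [0.264, -0.965, 0.0], [0.0, -0.0, -1.0]]
contact_force: [-0.6, -0.9, -0.6]
grip_width: 0.0853
```

View pics/a3.png

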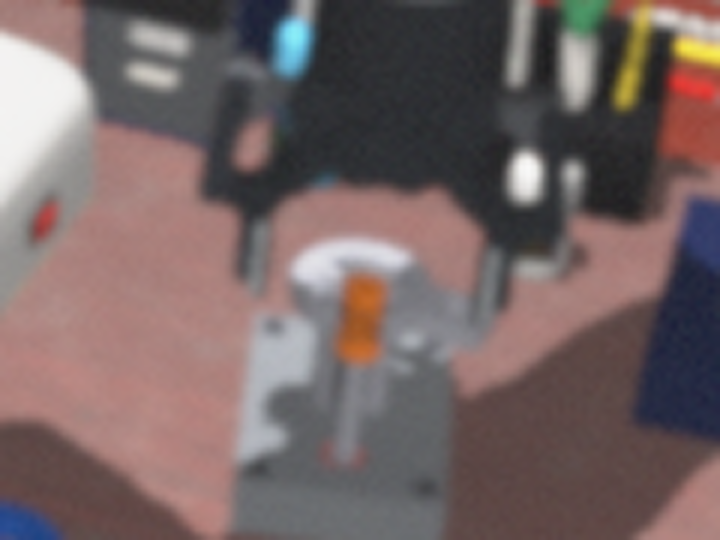

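The pin is still upright, with its head at (362,315) between the open pads. I'll close here.

```bash
python3 -m handwheel '[255,0,0,0,0,0,0,255,0,0,0,0,0,0,255,0,0,0,0,0,0,255,0,0,0,0,0,0,255,0,0,0,0,0,0]'; python3 - <<'E'
from h import *
s=state(); print(s["contact_force"],s["ft_torque"])
f=grab_frame("side"); u=proj(f,[[.53,-.23,.12]])[0].astype(int)
i=cv2.resize(f["pixels"][u[1]-45:u[1]+45,u[0]-60:u[0]+60],None,fx=6,fy=6,interpolation=2); cv2.imwrite("pics/a4.png",i[:,:,::-1])
E
```

```text
clock: 5.98
ee_pos: [0.5268, -0.232, 0.0985]
tcp_rot: [[0.965, 0.264, 0.0], [0.264, -0.965, 0.0], [0.0, -0.0, -1.0]]
contact_force: [-1.6, 0.1, 1.8]
grip_width: 0.015
grasp_force: 58.5
[-1.58204917  0.0746318   1.80944489] [0.18890319 0.03528691 0.03679695]
```

View pics/a4.png

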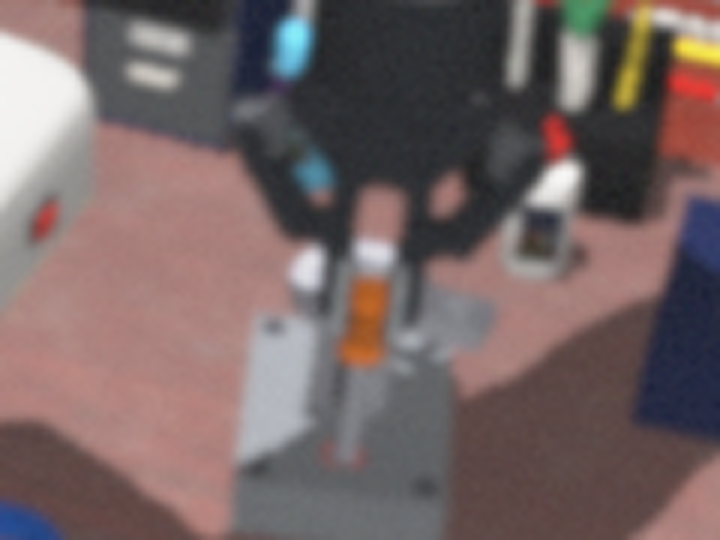

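```bash
python3 -m handwheel '[255,0,0,-0.05,0,0,0,255,0,0,-0.1,0,0,0,255,0,0,-0.1,0,0,0,255,0,0,-0.1,0,0,0,255,0,0,-0.1,0,0,0]'; cat > pin.py <<'E'
from h import *
import sys
np.set_printoptions(precision=4,suppress=True)
s=state(); p=np.array(s["ee_pos"]); print(p)
f=grab_frame("side"); P,uv=cloud(f)
d=np.hypot(P[:,0]-p[0],P[:,1]-p[1]); sel=(d<.025)&(P[:,2]<p[2]-.012)&(P[:,2]>p[2]-.1)
for a in np.arange(.015,.1,.012):
    q=P[sel&(abs(P[:,2]-(p[2]-a))<.006)]
    if len(q): print(round(a,3),len(q),np.median(q,0),(np.median(q,0)[:2]-p[:2])@np.array(s["tcp_rot"])[:2,:2])
print("lowest",P[sel][:,2].min()-p[2])
E
python3 pin.py; python3 go.py .437 -.3465 .2 15.3
```

```text
clock: 6.65
ee_pos: [0.5256, -0.2316, 0.1966]
tcp_rot: [[0.965, 0.264, -0.003], [0.264, -0.965, 0.001], [-0.002, -0.002, -1.0]]
contact_force: [-0.2, 0.8, -0.5]
grip_width: 0.0151
grasp_force: 58.8
[ 0.5256 -0.2316  0.1966]
0.015 16 [ 0.5221 -0.2351  0.1823] [-0.0043  0.0025]
0.027 14 [ 0.5254 -0.232   0.1688] [-0.0003  0.0004]
0.039 11 [ 0.5261 -0.232   0.1568] [0.0004 0.0005]
0.051 13 [ 0.5262 -0.2331  0.1457] [0.0002 0.0016]
0.063 14 [ 0.5265 -0.2324  0.1325] [0.0007 0.001 ]
0.075 12 [ 0.5255 -0.2331  0.1208] [-0.0005  0.0014]
0.087 8 [ 0.5265 -0.2324  0.11  ] [0.0007 0.001 ]
lowest -0.09207721418352074
[-0.1158  0.0874 -0.0033] [-0.1   0.13 -0.  ]
```

```bash
python3 -m handwheel '[255,-0.11,0.09,0,0,0,0,255,-0.119,0.0875,-0.003,0,0,0,255,-0.119,0.0875,-0.003,0,0,0,255,-0.119,0.0875,-0.003,0,0,0,255,-0.119,0.0875,-0.003,0,0,0]' | sed -n 1,2p;  python3 -m handwheel '[255,0,0,0.03,0,0,0,255,0,0,0.055,0,0,0,255,0,0,0.055,0,0,0,255,0,0,0.055,0,0,0]'; python3 go.py .4338 -.3474 .0985 15.3; python3 pin.py
```

```text
clock: 7.32
ee_pos: [0.435, -0.3472, 0.2005]
clock: 7.82
ee_pos: [0.4358, -0.3475, 0.1469]
tcp_rot: [[0.964, 0.265, 0.0], [0.265, -0.964, -0.0], [0.0, 0.0, -1.0]]
contact_force: [0.6, 0.7, 0.0]
grip_width: 0.015
grasp_force: 58.9
[-0.0019 -0.0007  0.0484] [ 0.02 -0.02  0.07]
[ 0.4358 -0.3475  0.1469]
0.015 22 [ 0.4323 -0.3488  0.1321] [-0.0037  0.0004]
0.027 20 [ 0.4357 -0.3484  0.1198] [-0.0003  0.0008]
0.039 16 [ 0.4353 -0.3483  0.108 ] [-0.0007  0.0006]
0.051 19 [ 0.4354 -0.3474  0.097 ] [-0.0004 -0.0002]
0.063 19 [ 0.4362 -0.3474  0.0849] [ 0.0005 -0.    ]
0.075 18 [ 0.4357 -0.3477  0.0717] [-0.0002  0.0001]
0.087 13 [ 0.4346 -0.3481  0.06  ] [-0.0013  0.0002]
0.099 1 [ 0.4391 -0.3448  0.0516] [ 0.0039 -0.0017]
lowest -0.09538551914378737
```

```bash
python3 -m handwheel '[255,-0.0015,-0.0005,0.008,0,0,0,255,-0.0015,-0.0005,0.02,0,0,0,255,-0.0015,-0.0005,0.022,0,0,0,255,-0.0015,-0.0005,0.022,0,0,0]';  python3 go.py .4338 -.3474 .0985 15.3
```

```text
clock: 8.38
ee_pos: [0.4331, -0.3476, 0.1238]
tcp_rot: [[0.965, 0.264, -0.001], [0.264, -0.965, 0.001], [-0.0, -0.001, -1.0]]
contact_force: [-0.4, 0.5, -0.2]
grip_width: 0.0147
grasp_force: 58.9
[ 0.0008 -0.      0.0253] [-0.04  0.03 -0.01]
```

```bash
python3 -m handwheel '[255,0,0,0.012,0,0,0,255,0,0,0.022,0,0,0,255,0,0,0.024,0,0,0,255,0,0,0.024,0,0,0]'
```

```text
clock: 8.88
ee_pos: [0.4332, -0.3477, 0.1]
tcp_rot: [[0.965, 0.264, -0.0], [0.264, -0.965, 0.0], [-0.0, -0.0, -1.0]]
contact_force: [0.2, -0.3, -0.9]
grip_width: 0.015
grasp_force: 58.9
```

```bash
cat > rg.py <<'E'
# ring centre x y, lug angle deg, tcp z -> shift/turn
import sys,subprocess,math
x,y,a,z=map(float,sys.argv[1:5]); r=.045; t=math.radians(a)
X,Y=x+r*math.cos(t),y+r*math.sin(t); w=(a+180+180)%360-180
print("tcp",round(X,4),round(Y,4),w); subprocess.run(["python3","go.py",str(X),str(Y),str(z),str(w)])
E
python3 -m handwheel '[0,0,0,0,0,0,0,0,0,0,0,0,0,0,0,0,0,-0.05,0,0,0,0,0,0,-0.08,0,0,0,0,0,0,-0.08,0,0,0]'|sed -n 1,2p;  python3 -m handwheel '[0,0,0,0,0,0,0]' | sed -n 1,2p
python3 - <<'E'
from h import *
np.set_printoptions(precision=4,suppress=True)
f=grab_frame("side");P,_=cloud(f)
q=P[(np.hypot(P[:,0]-.437,P[:,1]+.3465)<.022)&(P[:,2]>.05)]; print(len(q),q.mean(0),q.max(0),np.median(q[q[:,2]<.078],0),np.median(q[q[:,2]>.09],0))
print(state()["joints"])
E
python3 rg.py .5728 -.2197 -92.3 .14; python3 rg.py .5728 -.2197 -92.3 .079
```

```text
clock: 9.5
ee_pos: [0.4351, -0.3492, 0.1833]
clock: 9.62
ee_pos: [0.4332, -0.3476, 0.1798]
377 [ 0.4262 -0.3493  0.1962] [ 0.4462 -0.3356  0.4717] [ 0.4316 -0.347   0.065 ] [ 0.4243 -0.3494  0.2626]
[-0.6763  0.2569 -0.2434  1.072  -0.      2.1983]
[ 0.1551 -0.0433  0.0392] [ -0.09  -0.   -72.4 ]
tcp 0.571 -0.2647 87.69999999999999
[ 0.1552 -0.0432  0.1002] [ -0.09  -0.   -72.4 ]
tcp 0.571 -0.2647 87.69999999999999
```

```bash
python3 -m handwheel '[0,0.05,-0.014,-0.01,0,0,-10,0,0.1,-0.03,-0.01,0,0,-20,0,0.155,-0.043,-0.01,0,0,-30,0,0.155,-0.043,-0.01,0,0,-40,0,0.155,-0.043,-0.01,0,0,-50]'|sed -n 1,2p; python3 -m handwheel '[0,0,0,0.02,0,0,-10,0,0,0,0.04,0,0,-20,0,0,0,0.045,0,0,-22.4,0,0,0,0.045,0,0,-22.4,0,0,0,0.045,0,0,-22.4]'|sed -n 1,3p;python3 rg.py .5728 -.2197 -92.3 .079
```

```text
clock: 10.3
ee_pos: [0.5714, -0.2642, 0.1881]
clock: 10.92
ee_pos: [0.5714, -0.2653, 0.1449]
tcp_rot: [[0.041, 0.999, -0.001], [0.999, -0.041, 0.0], [0.0, -0.001, -1.0]]
[ 0.0006 -0.0004  0.0659] [-0.04 -0.01 -0.04]
tcp 0.571 -0.2647 87.69999999999999
```

```bash
python3 -m handwheel '[0,0.0005,0,0.04,0,0,0,0,0.0005,0,0.066,0,0,0,0,0.0005,0,0.066,0,0,0,0,0.0005,0,0.066,0,0,0]'|grep -v tcp_rot; python3 -m handwheel '[255,0,0,0,0,0,0,255,0,0,0,0,0,0,255,0,0,0,0,0,0,255,0,0,0,0,0,0,255,0,0,0,0,0,0]'; python3 - <<'E'
from h import *
f=grab_frame("side"); u=proj(f,[[.56,-.24,.08]])[0].astype(int)
i=cv2.resize(f["pixels"][u[1]-45:u[1]+45,u[0]-60:u[0]+60],None,fx=6,fy=6,interpolation=2); cv2.imwrite("pics/a5.png",i[:,:,::-1])
E
```

```text
clock: 11.42
ee_pos: [0.5723, -0.2652, 0.0805]
contact_force: [-0.7, 1.1, 0.5]
grip_width: 0.0854
grasp_force: 0.0
clock: 12.05
ee_pos: [0.5719, -0.265, 0.0797]
tcp_rot: [[0.04, 0.999, 0.001], [0.999, -0.04, -0.0], [-0.0, 0.001, -1.0]]
contact_force: [-0.3, 0.5, 3.5]
grip_width: 0.0217
grasp_force: 61.8
```

View pics/a5.png

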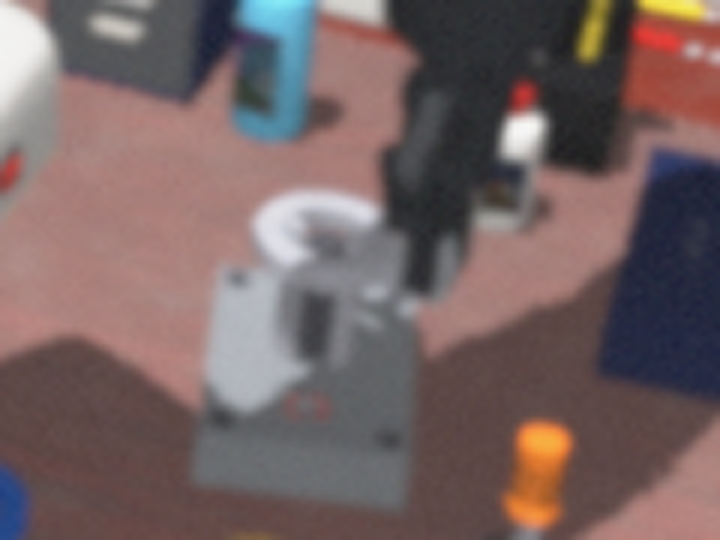

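The lug is held at crop (430,250) and the pin stands in the block at (535,470). Next: lift, turn and go above the shaft.

```bash
python3 -m handwheel '[255,0,0,-0.02,0,0,0,255,0,0,-0.04,0,0,0,255,0,0,-0.04,0,0,10,255,0,0,-0.04,0,0,20,255,0,0,-0.04,0,0,30]'|sed -n 1,2p; python3 rg.py .5728 -.2197 -164.7 .115
```

```text
clock: 12.72
ee_pos: [0.5712, -0.2648, 0.1188]
[ 0.0054 -0.0531  0.0038] [-4.000e-02  3.000e-02  4.207e+01]
tcp 0.5294 -0.2316 15.300000000000011
```

```bash
python3 -m handwheel '[255,0.001,-0.013,0,0,0,10,255,0.002,-0.026,0,0,0,20,255,0.004,-0.04,0,0,0,30,255,0.0054,-0.0531,0,0,0,40,255,0.0054,-0.0531,0,0,0,42]'|sed -n 1,2p; python3 -m handwheel '[255,0,0,0,0,0,0,255,0,0,0,0,0,0]'|sed -n 1,3p; python3 rg.py .5728 -.2197 -164.7 .093
cat > held.py <<'E'
import sys
from fit import *
np.set_printoptions(precision=4,suppress=True)
# estimate held ring pose from cameras; arg underside z
s=state();p=np.array(s["ee_pos"]);R=np.array(s["tcp_rot"]);z0=p[2]-.002 if len(sys.argv)<2 else float(sys.argv[1])
for c in("top","side"):
    f=grab_frame(c);P,_=cloud(f);M=f["range_z"]>0
    full=np.full(M.shape+(3,),9.);full[M]=P
    x0=p[:2]+.045*R[:2,0]*(-1 if len(sys.argv)>2 else 1)
    d=np.hypot(full[...,0]-x0[0],full[...,1]-x0[1])
    q=full[(d<.03)&(abs(full[...,2]-z0-.012)<.012)]
    print(c,len(q),"z",np.median(q[:,2]),"c",cv2.minEnclosingCircle((q[:,:2]*1000).astype(np.float32)))
E
python3 held.py
```

```text
clock: 13.35
ee_pos: [0.5286, -0.2314, 0.1188]
clock: 13.6
ee_pos: [0.53, -0.2323, 0.1192]
tcp_rot: [[0.962, 0.272, 0.0], [0.272, -0.962, -0.0], [0.0, 0.0, -1.0]]
[-0.0004 -0.0009  0.0262] [ 0.01 -0.01  0.48]
tcp 0.5294 -0.2316 15.300000000000011
top 193 z 0.12864472979105554 c ((574.8607788085938, -220.1095733642578), 29.40725326538086)
side 101 z 0.12685529831090112 c ((573.173095703125, -220.2719268798828), 29.4984130859375)
```

```bash
python3 -m handwheel '[255,-0.0008,-0.0009,0.015,0,0,0.45,255,-0.0008,-0.0009,0.028,0,0,0.45,255,-0.0008,-0.0009,0.036,0,0,0.45,255,-0.0008,-0.0009,0.036,0,0,0.45]'; python3 rg.py .5728 -.2197 -164.7 .07; python3 -m handwheel '[255,0,0,0.003,0,0,0,255,0,0,0.006,0,0,0,255,0,0,0.006,0,0,0]'
```

```text
clock: 14.2
ee_pos: [0.5277, -0.231, 0.0821]
tcp_rot: [[0.965, 0.263, -0.002], [0.263, -0.965, 0.001], [-0.002, -0.001, -1.0]]
contact_force: [0.1, -0.5, -1.4]
grip_width: 0.0222
grasp_force: 61.4
[0.0015 0.001  0.012 ] [-0.08  0.09 -0.05]
tcp 0.5294 -0.2316 15.300000000000011
clock: 14.58
ee_pos: [0.5282, -0.2311, 0.077]
tcp_rot: [[0.965, 0.263, -0.001], [0.263, -0.965, 0.0], [-0.0, -0.0, -1.0]]
contact_force: [-2.0, -0.1, -1.9]
grip_width: 0.022
grasp_force: 61.3
```

```bash
python3 -m handwheel '[255,0,0,0.004,0,0,0,255,0,0,0.008,0,0,0,255,0,0,0.008,0,0,0]'|grep -v tcp_r;python3 -m handwheel '[255,0,0,0.004,0,0,0,255,0,0,0.008,0,0,0,255,0,0,0.008,0,0,0]'|grep -v tcp_r
```

```text
clock: 14.95
ee_pos: [0.5281, -0.2311, 0.0686]
contact_force: [-1.8, 1.1, -2.1]
grip_width: 0.0222
grasp_force: 61.3
clock: 15.32
ee_pos: [0.5282, -0.2311, 0.0607]
contact_force: [-2.6, 0.8, -2.0]
grip_width: 0.0221
grasp_force: 61.3
```

```bash
python3 -m handwheel '[255,-0.0005,0,0.01,0,0,0,255,-0.0005,0,0.02,0,0,0,255,-0.0005,0,0.025,0,0,0,255,-0.0005,0,0.025,0,0,0]'|grep -v tcp_r;python3 -m handwheel '[0,0,0,0,0,0,0,0,0,0,0,0,0,0,0,0,0,0,0,0,0]'; python3 -m handwheel '[0,0,0,-0.06,0,0,0,0,0,0,-0.12,0,0,0,0,0,0,-0.14,0,0,0,0,0,0,-0.14,0,0,0]' | sed -n 2p; python3 held.py .028; python3 m1.py | grep -E "steel|stand|blue|cap|yell|red"
```

```text
clock: 15.82
ee_pos: [0.5281, -0.2313, 0.0357]
contact_force: [-3.4, 1.5, -2.3]
grip_width: 0.022
grasp_force: 61.3
clock: 16.2
ee_pos: [0.5289, -0.2318, 0.0368]
tcp_rot: [[0.965, 0.263, 0.001], [0.263, -0.965, -0.001], [0.001, 0.001, -1.0]]
contact_force: [0.6, -0.3, -0.1]
grip_width: 0.0752
grasp_force: 0.0
ee_pos: [0.5297, -0.2322, 0.1785]
top 182 z 0.03995548522589959 c ((572.9116821289062, -220.2789764404297), 29.822790145874023)
side 211 z 0.03876165314191877 c ((572.3804321289062, -220.1312255859375), 29.64092254638672)
top blue (array([ 0.4226, -0.1143, -2.6459]), np.float64(48.84722137451172), np.float32(217.0))
top red (array([ 0.4062,  0.3888, -2.5798]), np.float64(44.91049575805664), np.float32(250.0))
top yellow (array([ 0.4157,  0.228 , -2.6735]), np.float64(17.778549194335938), np.float32(288.0))
top steel (array([ 0.5734, -0.1916, -1.4973]), np.float64(258.7276306152344), np.float32(39.0))
top stand 549 ((566.6659545898438, -221.7645721435547), (125.08954620361328, 91.27099609375), 16.44957160949707) 0.027853464695047514
top cap 134 [ 0.4233 -0.2458  0.0257] ((422.622
[... 210 characters left out ...]
ray([ 0.622 , -0.2037, -2.8912]), np.float64(317.2577209472656), np.float32(26.0))
side stand 686 ((562.8161010742188, -221.2289581298828), (133.87203979492188, 87.82298278808594), 15.479887008666992) 0.02727376458598467
side cap 149 [ 0.4181 -0.2461  0.0236] ((418.55059814453125, -242.990234375), 22.012210845947266)
side stand_hole [(array([353.2, 251.1]), 0.95)]m1.py:13: RuntimeWarning: Mean of empty slice.
  v,u=np.nonzero(o&(full[...,2]>.085)); print(c,"pin",len(u),ray(f,[[u.mean(),v.mean()]],.114 if c=="top" else .104))
  ret = ret.dtype.type(ret / rcount)
m1.py:16: RuntimeWarning: Mean of empty slice.
  print(c,nm,len(q),cv2.minAreaRect((q[:,:2]*1000).astype(np.float32)),q[:,2].mean())
```

```bash
python3 rg.py .4225 -.1143 -152 .1;python3 rg.py .4225 -.1143 -152 .004
```

```text
[-0.115  -0.1309  0.0762] [ -0.     0.   -12.75]
tcp 0.3828 -0.1354 28.0
[-0.115  -0.1309  0.1722] [ -0.     0.   -12.75]
tcp 0.3828 -0.1354 28.0
```

```bash
python3 -m handwheel '[0,-0.04,-0.045,0.02,0,0,-6,0,-0.08,-0.09,0.05,0,0,-12.75,0,-0.115,-0.1309,0.0762,0,0,-12.75,0,-0.115,-0.1309,0.0762,0,0,-12.75,0,-0.115,-0.1309,0.0762,0,0,-12.75]' | sed -n 2p;python3 -m handwheel '[0,0,0,0,0,0,0,0,0,0,0,0,0,0]' | sed -n 2p;python3 rg.py .4225 -.1143 -152 .004
```

```text
ee_pos: [0.3833, -0.1356, 0.1006]
ee_pos: [0.3845, -0.1362, 0.1009]
[-0.0013 -0.0017  0.0969] [ 0.09 -0.08 -0.02]
tcp 0.3828 -0.1354 28.0
```

```bash
python3 -m handwheel '[0,-0.001,-0.001,0.05,0,0,0,0,-0.001,-0.001,0.09,0,0,0,0,-0.001,-0.001,0.0965,0,0,0,0,-0.001,-0.001,0.0965,0,0,0]'|sed -n '2p;4p'; python3 -m handwheel '[255,0,0,0,0,0,0,255,0,0,0,0,0,0,255,0,0,0,0,0,0,255,0,0,0,0,0,0,255,0,0,0,0,0,0]'
```

```text
ee_pos: [0.382, -0.1353, 0.004]
contact_force: [-0.4, 0.3, 0.3]
clock: 19.4
ee_pos: [0.3819, -0.1352, 0.0044]
tcp_rot: [[0.883, 0.47, 0.001], [0.47, -0.883, -0.0], [0.001, 0.001, -1.0]]
contact_force: [-1.6, 0.1, 8.5]
grip_width: 0.0219
grasp_force: 58.6
```

```bash
python3 -m handwheel '[255,0,0,-0.05,0,0,0,255,0,0,-0.11,0,0,0,255,0,0,-0.13,0,0,0,255,0,0,-0.13,0,0,0,255,0,0,-0.13,0,0,0]' | sed -n 2p;python3 go.py .5274 -.2314 .134 15.3
```

```text
ee_pos: [0.3805, -0.1347, 0.1325]
[ 0.0843  0.1544 -0.0018] [-0.06  0.07 12.7 ]
```

```bash
python3 -m handwheel '[255,0.02,0.045,0,0,0,6,255,0.045,0.09,0,0,0,12.7,255,0.0843,0.1544,-0.002,0,0,12.7,255,0.0843,0.1544,-0.002,0,0,12.7,255,0.0843,0.1544,-0.002,0,0,12.7]' | sed -n 2p;python3 -m handwheel '[255,0,0,0,0,0,0,255,0,0,0,0,0,0]' | sed -n 2p; python3 held.py; python3 go.py .5274 -.2314 .086 15.3
```

```text
ee_pos: [0.5273, -0.2314, 0.1333]
ee_pos: [0.527, -0.231, 0.1355]
top 191 z 0.14271385791783306 c ((572.0, -219.072998046875), 29.344730377197266)
side 98 z 0.14162033733680468 c ((570.7459716796875, -219.9402313232422), 29.786212921142578)
[-0.0003  0.0001  0.0499] [ 0.   -0.01  0.01]
```

```bash
python3 -m handwheel '[255,0,0,0.02,0,0,0,255,0,0,0.04,0,0,0,255,0,0,0.049,0,0,0,255,0,0,0.049,0,0,0]'|grep -v rot; python3 -m handwheel '[255,0,0,0.003,0,0,0,255,0,0,0.006,0,0,0,255,0,0,0.006,0,0,0]'; python3 go.py .5274 -.2314 .066 15.3
```

```text
clock: 21.5
ee_pos: [0.5277, -0.2314, 0.0863]
contact_force: [-0.5, 0.1, -1.3]
grip_width: 0.0218
grasp_force: 59.7
clock: 21.88
ee_pos: [0.5284, -0.2313, 0.0807]
tcp_rot: [[0.964, 0.264, 0.0], [0.264, -0.964, 0.001], [0.001, -0.001, -1.0]]
contact_force: [0.2, 2.8, -1.7]
grip_width: 0.022
grasp_force: 59.7
[-0.001  -0.0002  0.0147] [-0.04 -0.04  0.02]
```

```bash
python3 -m handwheel '[255,-0.0005,0,0.003,0,0,0,255,-0.0005,0,0.006,0,0,0,255,-0.0005,0,0.006,0,0,0]'|grep -v rot; python3 -m handwheel '[255,0,0,0.003,0,0,0,255,0,0,0.006,0,0,0,255,0,0,0.006,0,0,0]'
```

```text
clock: 22.25
ee_pos: [0.5274, -0.2315, 0.074]
contact_force: [-1.0, 2.9, -1.4]
grip_width: 0.0217
grasp_force: 59.7
clock: 22.62
ee_pos: [0.5276, -0.2315, 0.0681]
tcp_rot: [[0.964, 0.264, -0.0], [0.264, -0.964, 0.001], [-0.0, -0.001, -1.0]]
contact_force: [-1.6, 4.2, -0.0]
grip_width: 0.022
grasp_force: 59.8
```

```bash
python3 -m handwheel '[255,0,-0.0007,0.006,0,0,0,255,0,-0.0007,0.014,0,0,0,255,0,-0.0007,0.02,0,0,0,255,0,-0.0007,0.02,0,0,0]'|grep -v rot;python3 -m handwheel '[0,0,0,0,0,0,0,0,0,0,0,0,0,0,0,0,0,0,0,0,0]'|sed -n 2p; python3 -m handwheel '[0,0,0,-0.06,0,0,0,0,0,0,-0.12,0,0,0,0,0,0,-0.13,0,0,0,0,0,0,-0.13,0,0,0]' | sed -n 2p; python3 held.py .04;  python3 - <<'E'
from fit import *
f=grab_frame("top")
for n in("red","yellow","blue"): print(n,ring(f,n))
E
```

```text
clock: 23.12
ee_pos: [0.5271, -0.2315, 0.0477]
contact_force: [-1.7, 1.4, -1.1]
grip_width: 0.0218
grasp_force: 59.6
ee_pos: [0.528, -0.2316, 0.0489]
ee_pos: [0.5282, -0.2315, 0.1793]
top 206 z 0.051506106911662464 c ((571.659912109375, -219.73098754882812), 29.780506134033203)
side 207 z 0.051130808601958254 c ((571.0691528320312, -219.73635864257812), 29.72100067138672)
red (array([ 0.40610714,  0.38883542, -2.57282171]), np.float64(45.810184478759766), np.float32(248.0))
yellow (array([ 0.41589089,  0.22796344, -2.6725951 ]), np.float64(17.467592239379883), np.float32(290.0))
blue (array([ 0.57392712, -0.22800149, -2.84808199]), np.float64(70.89197540283203), np.float32(214.0))
```

```bash
python3 -m handwheel '[0,-0.05,0,0,0,0,-10,0,-0.1,0,0,0,0,-20,0,-0.15,0,0,0,0,-30,0,-0.15,0,0,0,0,-40,0,-0.15,0,0,0,0,-50]' | sed -n 2p; python3 go.py .3757 .2077 .15 65.3
```

```text
ee_pos: [0.3819, -0.2708, 0.178]
[ 0.4331 -0.2037  0.0283] [-0.05 -0.01  0.25]
```

```bash
python3 - <<'E'
from h import *
print(np.round(state()["joints"],2))
E
```

```text
[-0.62  0.1  -0.44  1.03 -0.    1.38]
```

```bash
python3 -m handwheel '[0,0.058,-0.017,0,0,0,-10,0,0.116,-0.035,0,0,0,-20,0,0.174,-0.052,0,0,0,-30,0,0.232,-0.07,0,0,0,-40,0,0.261,-0.078,0,0,0,-50]' | sed -n 2p; python3 go.py .3757 .2077 .15 115.3
```

```text
ee_pos: [0.4207, 0.0015, 0.1781]
[0.2052 0.0492 0.0282] [-0.03 -0.04  0.49]
```

```bash
python3 -m handwheel '[0,0.055,0.013,0,0,0,-10,0,0.11,0.026,0,0,0,-20,0,0.165,0.04,0.01,0,0,-30,0,0.205,0.049,0.02,0,0,-40,0,0.205,0.049,0.028,0,0,-50]' | sed -n 2p; python3 -m handwheel '[0,0,0,0,0,0,-10,0,0,0,0,0,0,-20,0,0,0,0,0,0,-30,0,0,0,0.0,0,0,-40,0,0,0,0,0,0,-41.5]' | sed -n 2p;python3 -m handwheel '[0,0,0,0,0,0,0,0,0,0,0,0,0,0]' | sed -n 2p;python3 go.py .3757 .2077 .004 -153.2
python3 - <<'E'
from fit import *
print(np.round(state()["joints"],2))
f=grab_frame("side")
for n in("red","yellow"): print(n,ring(f,n))
E
```

```text
ee_pos: [0.3767, 0.2075, 0.1496]
ee_pos: [0.3774, 0.205, 0.15]
ee_pos: [0.3777, 0.2052, 0.1504]
[0.0006 0.0032 0.1464] [ 0.   -0.01 -0.09]
[ 0.5   0.05 -0.56  0.96  0.    0.03]
red None
yellow None
```

```bash
python3 -m handwheel '[0,0.0006,0.003,0.05,0,0,0,0,0.0006,0.003,0.1,0,0,0,0,0.0006,0.003,0.1464,0,0,0,0,0.0006,0.003,0.1464,0,0,0,0,0.0006,0.003,0.1464,0,0,0]'|sed -n '2p;4p'; python3 -m handwheel '[255,0,0,0,0,0,0,255,0,0,0,0,0,0,255,0,0,0,0,0,0,255,0,0,0,0,0,0,255,0,0,0,0,0,0]'
```

```text
ee_pos: [0.3767, 0.208, 0.0054]
contact_force: [0.9, 0.6, 0.0]
clock: 28.45
ee_pos: [0.3763, 0.2079, 0.005]
tcp_rot: [[-0.893, -0.451, 0.001], [-0.451, 0.893, 0.001], [-0.001, 0.0, -1.0]]
contact_force: [-2.2, -0.7, 10.5]
grip_width: 0.0219
grasp_force: 58.4
```

```bash
python3 -m handwheel '[255,0,0,-0.05,0,0,0,255,0,0,-0.11,0,0,0,255,0,0,-0.15,0,0,0,255,0,0,-0.15,0,0,0,255,0,0,-0.15,0,0,0]' | sed -n '2p;5p'; python3 go.py .41 0 .15 -158 .5288 -.2310 .15 -164.7
```

```text
ee_pos: [0.3755, 0.2074, 0.1535]
grip_width: 0.0216
[ 0.0627 -0.2007  0.0036] [-0.   -0.04  4.8 ]
[ 0.0608 -0.4604  0.0036] [-1.00e-02 -4.00e-02  1.15e+01]
```

```bash
python3 -m handwheel '[255,0.018,-0.057,0,0,0,1,255,0.036,-0.114,0,0,0,2,255,0.054,-0.17,0,0,0,4,255,0.0627,-0.2007,0.0036,0,0,4.8,255,0.062,-0.26,0.0036,0,0,6]' | sed -n 2p; python3 go.py .5288 -.2310 .148 -164.7
```

```text
ee_pos: [0.4355, -0.053, 0.1485]
[-0.024  -0.1996 -0.0002] [ 0.15 -0.21  5.52]
```

```bash
python3 -m handwheel '[255,-0.007,-0.06,0,0,0,2,255,-0.014,-0.12,0,0,0,4,255,-0.024,-0.1996,0,0,0,5.5,255,-0.024,-0.1996,0,0,0,5.5,255,-0.024,-0.1996,0,0,0,5.5]' | sed -n 2p; python3 -m handwheel '[255,0,0,0,0,0,0,255,0,0,0,0,0,0]' | sed -n 2p; python3 held.py .145 1; python3 go.py .5288 -.2310 .088 -164.7
```

```text
ee_pos: [0.5301, -0.2306, 0.1484]
ee_pos: [0.5304, -0.229, 0.1504]
top 210 z 0.15660095514131966 c ((573.9046630859375, -217.13885498046875), 29.79557991027832)
side 100 z 0.15562280458055855 c ((572.5443115234375, -217.27218627929688), 29.150060653686523)
[ 0.0024 -0.001   0.0628] [-0.    0.01  0.08]
```

```bash
python3 -m handwheel '[255,0.0024,-0.001,0.025,0,0,0,255,0.0024,-0.001,0.05,0,0,0,255,0.0024,-0.001,0.063,0,0,0,255,0.0024,-0.001,0.063,0,0,0]'|grep -v rot; python3 go.py .5288 -.2310 .088 -164.7;  python3 -m handwheel '[255,0,0,0.003,0,0,0,255,0,0,0.006,0,0,0,255,0,0,0.007,0,0,0]'
```

```text
clock: 31.18
ee_pos: [0.5285, -0.2315, 0.087]
contact_force: [0.5, -0.5, -0.6]
grip_width: 0.0216
grasp_force: 59.5
[-0.0004  0.0004 -0.001 ] [ 0.05 -0.06  0.03]
clock: 31.55
ee_pos: [0.5298, -0.2324, 0.0816]
tcp_rot: [[-0.965, -0.264, 0.002], [-0.264, 0.965, -0.001], [-0.001, -0.001, -1.0]]
contact_force: [-2.1, 0.7, 7.1]
grip_width: 0.0217
grasp_force: 60.4
```

```bash
python3 -m handwheel '[255,0.001,0.0012,0.001,0,0,0,255,0.001,0.0012,0.002,0,0,0,255,0.001,0.0012,0.002,0,0,0]'
```

```text
clock: 31.92
ee_pos: [0.5281, -0.231, 0.0786]
tcp_rot: [[-0.965, -0.264, 0.001], [-0.264, 0.965, 0.0], [-0.001, 0.0, -1.0]]
contact_force: [1.3, 0.8, 0.7]
grip_width: 0.0221
grasp_force: 59.6
```

```bash
python3 -m handwheel '[255,0,0,0.004,0,0,0,255,0,0,0.007,0,0,0,255,0,0,0.007,0,0,0]'|grep -v rot; python3 -m handwheel '[255,0,0,0.005,0,0,0,255,0,0,0.01,0,0,0,255,0,0,0.01,0,0,0]'
```

```text
clock: 32.3
ee_pos: [0.5282, -0.231, 0.0714]
contact_force: [3.1, 1.2, 0.2]
grip_width: 0.0219
grasp_force: 59.6
clock: 32.67
ee_pos: [0.5281, -0.231, 0.0612]
tcp_rot: [[-0.965, -0.264, 0.0], [-0.264, 0.965, 0.0], [-0.001, 0.0, -1.0]]
contact_force: [4.2, 2.3, 0.8]
grip_width: 0.0218
grasp_force: 59.7
```

```bash
python3 -m handwheel '[255,-0.0006,0.0003,0.001,0,0,0,0,-0.0006,0.0003,0.001,0,0,0,0,-0.0006,0.0003,0.001,0,0,0,0,-0.0006,0.0003,0.001,0,0,0,0,-0.0006,0.0003,0.001,0,0,0]'|sed -n 2p; python3 -m handwheel '[0,0,0,-0.05,0,0,0,0,0,0,-0.11,0,0,0,0,0,0,-0.11,0,0,0,0,0,0,-0.11,0,0,0]' | sed -n 2p; python3 held.py .052 1;  python3 - <<'E'
from fit import *
f=grab_frame("top")
for n in("red",): print(n,ring(f,n))
P,_=cloud(f);q=P[(P[:,2]>.018)&(P[:,2]<.04)&(np.hypot(P[:,0]-.4245,P[:,1]+.2444)<.06)]
print("cap",q.mean(0))
E
python3 go.py .42 0 .15 -157
```

```text
ee_pos: [0.528, -0.2308, 0.0605]
ee_pos: [0.5282, -0.2307, 0.1704]
top 242 z 0.06408103981138367 c ((571.646240234375, -218.7758331298828), 29.8564453125)
side 207 z 0.06327524408283833 c ((571.4266357421875, -218.9482879638672), 29.8385009765625)
red (array([ 0.40603231,  0.38891013, -2.56822068]), np.float64(44.06095504760742), np.float32(250.0))
cap [ 0.42409903 -0.24532652  0.02540704]
[0.0426 0.2504 0.0195] [ 0.11 -0.12 -7.7 ]
```

```bash
python3 -m handwheel '[0,0.01,0.06,0,0,0,-2,0,0.02,0.12,0,0,0,-4,0,0.03,0.18,0,0,0,-6,0,0.0426,0.2504,0.0195,0,0,-7.7,0,0.0426,0.2504,0.0195,0,0,-7.7]' | sed -n 2p;python3 go.py .3681 .3647 .13 -147.4
```

```text
ee_pos: [0.4178, 0.0019, 0.1493]
[-0.0975  0.353   0.0197] [ 0.13 -0.19 -9.37]
```

```bash
python3 -m handwheel '[0,-0.016,0.059,0,0,0,-2,0,-0.032,0.118,0,0,0,-4,0,-0.048,0.177,0,0,0,-6,0,-0.064,0.236,0,0,0,-8,0,-0.08,0.295,0.01,0,0,-9.4]' | sed -n 2p;python3 -m handwheel '[0,-0.016,0.058,0.01,0,0,0,0,-0.016,0.058,0.01,0,0,0,0,-0.016,0.058,0.01,0,0,0,0,-0.016,0.058,0.01,0,0,0]' | sed -n 2p;python3 go.py .3681 .3647 .004 -147.4
```

```text
ee_pos: [0.3803, 0.3045, 0.1412]
ee_pos: [0.3626, 0.3586, 0.1311]
[-0.0079  0.0023  0.1271] [-0.03 -0.01 -0.32]
```

```bash
python3 -m handwheel '[0,-0.0079,0.0023,0.04,0,0,-0.3,0,-0.0079,0.0023,0.08,0,0,-0.3,0,-0.0079,0.0023,0.08,0,0,-0.3,0,-0.0079,0.0023,0.08,0,0,-0.3]' | sed -n 2p;python3 go.py .3681 .3647 .004 -147.4
```

```text
ee_pos: [0.3683, 0.3658, 0.0524]
[ 0.0008 -0.0008  0.0484] [0.01 0.06 0.01]
```

```bash
python3 -m handwheel '[0,0.0005,-0.0008,0.03,0,0,0,0,0.0005,-0.0008,0.048,0,0,0,0,0.0005,-0.0008,0.048,0,0,0]'|sed -n '2p;4p'; python3 -m handwheel '[255,0,0,0,0,0,0,255,0,0,0,0,0,0,255,0,0,0,0,0,0,255,0,0,0,0,0,0,255,0,0,0,0,0,0]';python3 -m handwheel '[255,0,0,-0.05,0,0,0,255,0,0,-0.11,0,0,0,255,0,0,-0.15,0,0,0,255,0,0,-0.15,0,0,0,255,0,0,-0.15,0,0,0]' | sed -n '2p;5p'; python3 go.py .41 0 .15 -158
```

```text
ee_pos: [0.3677, 0.3651, 0.0038]
contact_force: [-0.4, -0.7, 1.0]
clock: 37.25
ee_pos: [0.3677, 0.3656, 0.004]
tcp_rot: [[-0.841, -0.54, 0.001], [-0.54, 0.841, 0.001], [-0.001, 0.0, -1.0]]
contact_force: [-1.1, -0.7, 5.8]
grip_width: 0.0217
grasp_force: 59.0
ee_pos: [0.367, 0.3648, 0.1524]
grip_width: 0.022
[ 0.1609 -0.3302  0.0026] [-1.00e-02 -4.00e-02  1.07e+01]
```

```bash
python3 -m handwheel '[255,0.027,-0.055,0,0,0,2,255,0.054,-0.11,0,0,0,4,255,0.08,-0.165,0,0,0,6,255,0.107,-0.22,0,0,0,8,255,0.134,-0.275,0,0,0,10]' | sed -n 2p; python3 go.py .41 0 .15 -158  .5283 -.2311 .15 -164.7
```

```text
ee_pos: [0.4018, 0.0593, 0.1514]
[ 0.0152 -0.0579  0.0014] [ 0.03 -0.16  0.66]
[-0.0049 -0.3167  0.0012] [ 0.02 -0.16  7.36]
```

```bash
python3 -m handwheel '[255,0.0,-0.06,0,0,0,1,255,0,-0.12,0,0,0,2,255,0,-0.18,0,0,0,4,255,-0.003,-0.24,0,0,0,6,255,-0.005,-0.3167,0.0012,0,0,7.3]' | sed -n 2p;  python3 -m handwheel '[255,0,0,0,0,0,0,255,0,0,0,0,0,0,255,0,0,0,0,0,0]' | sed -n 2p;  python3 go.py .5283 -.2311 .088 -164.7
```

```text
ee_pos: [0.5235, -0.2173, 0.1499]
ee_pos: [0.5231, -0.2144, 0.1513]
[-0.0007 -0.0175  0.0632] [ 0.08 -0.09  0.18]
```

```bash
python3 -m handwheel '[255,-0.0007,-0.0175,0.01,0,0,0.2,255,-0.0007,-0.0175,0.01,0,0,0.2,255,-0.0007,-0.0175,0.01,0,0,0.2]' | sed -n 2p; python3 held.py .138 1;  python3 go.py .5283 -.2311 .088 -164.7
```

```text
ee_pos: [0.5293, -0.2324, 0.1419]
top 200 z 0.1492948323486637 c ((573.8633422851562, -220.72927856445312), 29.636838912963867)
side 99 z 0.14812858739607007 c ((572.6923828125, -220.5140380859375), 29.86104965209961)
[0.0008 0.0016 0.0542] [ 0.    0.   -0.09]
```

```bash
python3 -m handwheel '[255,0.0012,0.0014,0.025,0,0,0,255,0.0012,0.0014,0.045,0,0,0,255,0.0012,0.0014,0.055,0,0,0,255,0.0012,0.0014,0.055,0,0,0]'|grep -v rot; python3 go.py .528 -.2311 .088 -164.7;  python3 -m handwheel '[255,0,0,0.003,0,0,0,255,0,0,0.006,0,0,0,255,0,0,0.007,0,0,0]'|grep -v rot
```

```text
clock: 40.48
ee_pos: [0.5276, -0.2313, 0.0867]
contact_force: [-0.5, -0.7, -0.4]
grip_width: 0.022
grasp_force: 59.4
[-0.0004  0.0001 -0.0013] [ 0.04 -0.04 -0.09]
clock: 40.85
ee_pos: [0.5282, -0.2314, 0.0804]
contact_force: [-0.9, 1.3, 0.7]
grip_width: 0.0218
grasp_force: 59.5
```

```bash
python3 -m handwheel '[255,0,0,0.003,0,0,0,255,0,0,0.006,0,0,0,255,0,0,0.0085,0,0,0,255,0,0,0.0085,0,0,0]'|grep -v rot;  python3 -m handwheel '[0,0,0,0,0,0,0,0,0,0,0,0,0,0,0,0,0,0,0,0,0,0,0,0,-0.05,0,0,0,0,0,0,-0.1,0,0,0]'|sed -n 2p;python3 -m handwheel '[0,0,0,0,0,0,0,0,0,0,0,0,0,0]'|sed -n 2p; python3 held.py .064 1;  python3 go.py .4332 -.3477 .18 -164.7
```

```text
clock: 41.35
ee_pos: [0.5279, -0.2313, 0.0712]
contact_force: [-0.0, 2.3, -0.2]
grip_width: 0.022
grasp_force: 59.5
ee_pos: [0.5274, -0.2315, 0.1723]
ee_pos: [0.5278, -0.2316, 0.1714]
top 310 z 0.07612818887820991 c ((571.4403686523438, -219.82467651367188), 29.902727127075195)
side 257 z 0.0750684145929335 c ((571.2862548828125, -219.77748107910156), 29.892539978027344)
[ 0.1211 -0.0878 -0.0098] [ 0.08 -0.11 -0.1 ]
```

```bash
python3 go.py .436 -.347 .18 -164.7; python3 -m handwheel '[0,0.03,-0.025,-0.01,0,0,0,0,0.08,-0.06,-0.01,0,0,0,0,0.118,-0.0878,-0.01,0,0,0,0,0.118,-0.0878,-0.01,0,0,0,0,0.118,-0.0878,-0.01,0,0,0]'|sed -n 2p;python3 go.py .436 -.347 .093 -164.7
python3 - <<'E'
from h import *
f=grab_frame("side"); u=proj(f,[[.48,-.28,.08]])[0].astype(int)
P,_=cloud(f);q=P[(np.hypot(P[:,0]-.436,P[:,1]+.347)<.03)&(P[:,2]<.125)]
for a in(.055,.065,.075,.09,.1,.11): print(a,np.median(q[abs(q[:,2]-a)<.006],0))
i=cv2.resize(f["pixels"][u[1]-60:u[1]+60,u[0]-80:u[0]+80],None,fx=4,fy=4,interpolation=2); cv2.imwrite("pics/a6.png",i[:,:,::-1])
E
```

```text
[ 0.1182 -0.0878 -0.0098] [ 0.08 -0.11 -0.1 ]
ee_pos: [0.4368, -0.3466, 0.1805]
[ 0.0008 -0.0003  0.0875] [ 0.1  -0.04 -0.13]
0.055 [ 0.43239053 -0.34735965  0.05488467]
0.065 [ 0.43274245 -0.34666662  0.06359268]
0.075 [ 0.43158069 -0.34639605  0.07405958]
0.09 [ 0.42909988 -0.34674003  0.08910836]
0.1 [ 0.42908314 -0.34668504  0.09966024]
0.11 [ 0.43241906 -0.34779225  0.11229988]
```

View pics/a6.png

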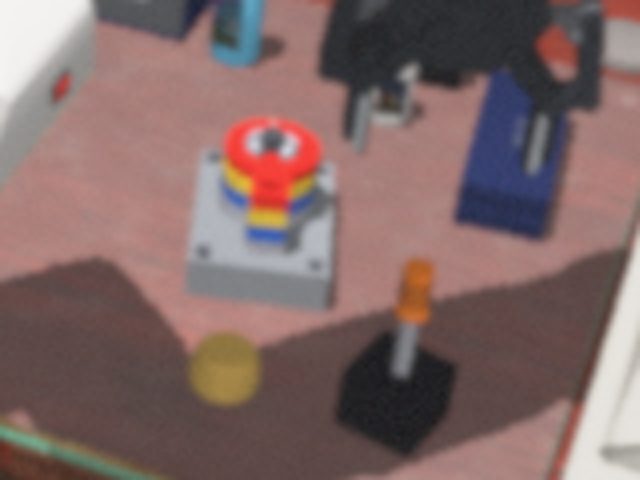

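The stack is fully seated, with red, yellow and blue over steel at crop (270,170). The pin is upright in the block at (413,310) and the cap is at (225,370).

```bash
python3 -m handwheel '[0,0.0005,0,0.045,0,0,0,0,0.0005,0,0.0875,0,0,0,0,0.0005,0,0.0875,0,0,0,0,0.0005,0,0.0875,0,0,0]'|sed -n '2p;4p'; python3 -m handwheel '[255,0,0,0,0,0,0,255,0,0,0,0,0,0,255,0,0,0,0,0,0,255,0,0,0,0,0,0,255,0,0,0,0,0,0]';python3 -m handwheel '[255,0,0,-0.05,0,0,0,255,0,0,-0.1,0,0,0,255,0,0,-0.125,0,0,0,255,0,0,-0.125,0,0,0,255,0,0,-0.125,0,0,0]' | sed -n '2p;5p'; python3 pin.py; python3 go.py .5291 -.2309 .215 -164.7
```

```text
ee_pos: [0.4378, -0.3471, 0.0952]
contact_force: [0.5, 0.1, 0.0]
clock: 44.12
ee_pos: [0.4369, -0.3474, 0.0946]
tcp_rot: [[-0.965, -0.262, 0.001], [-0.262, 0.965, -0.0], [-0.001, -0.0, -1.0]]
contact_force: [0.2, 1.3, 4.6]
grip_width: 0.0154
grasp_force: 58.4
ee_pos: [0.436, -0.3469, 0.2176]
grip_width: 0.0152
[ 0.436  -0.3469  0.2176]
0.015 12 [ 0.4316 -0.3498  0.2008] [ 0.005  -0.0016]
0.027 21 [ 0.4333 -0.348   0.1905] [ 0.0029 -0.0003]
0.039 21 [ 0.433  -0.3475  0.1785] [0.003  0.0002]
0.051 18 [ 0.4325 -0.3479  0.1674] [ 0.0037 -0.    ]
0.063 22 [ 0.4334 -0.3474  0.1541] [0.0026 0.0002]
0.075 18 [ 0.4325 -0.3484  0.1429] [ 0.0038 -0.0005]
0.087 10 [ 0.4344 -0.346   0.1334] [0.0013 0.0013]
lowest -0.0894653920923961
[-0.1204  0.0874  0.0022] [ 0.13 -0.1  -0.11]
```

```bash
python3 -m handwheel '[255,-0.04,0.03,0,0,0,0,255,-0.08,0.06,0,0,0,0,255,-0.1202,0.0874,0.002,0,0,0,255,-0.1202,0.0874,0.002,0,0,0,255,-0.1202,0.0874,0.002,0,0,0]'|sed -n 2p;python3 -m handwheel '[255,0,0,0,0,0,0,255,0,0,0,0,0,0]'|sed -n 2p; python3 pin.py; python3 go.py .5289 -.2310 .168 -164.7
python3 - <<'E'
from h import *
f=grab_frame("side")
u=proj(f,[[.53,-.231,.09]])[0].astype(int)
i=cv2.resize(f["pixels"][u[1]-45:u[1]+45,u[0]-60:u[0]+60],None,fx=6,fy=6,interpolation=2); cv2.imwrite("pics/a7.png",i[:,:,::-1])
E
```

```text
ee_pos: [0.5288, -0.2313, 0.2157]
ee_pos: [0.5291, -0.2324, 0.217]
[ 0.5291 -0.2324  0.217 ]
0.015 8 [ 0.5239 -0.2318  0.1987] [0.0049 0.0019]
0.027 11 [ 0.527  -0.235   0.1907] [ 0.0027 -0.002 ]
0.039 14 [ 0.526  -0.2344  0.1802] [ 0.0035 -0.0012]
0.051 16 [ 0.5273 -0.2335  0.1665] [ 0.002  -0.0006]
0.063 13 [ 0.5262 -0.2337  0.1534] [ 0.0031 -0.0006]
0.075 12 [ 0.5253 -0.2344  0.1425] [ 0.0042 -0.001 ]
0.087 6 [ 0.5282 -0.2336  0.1319] [ 0.0012 -0.0009]
lowest -0.08752617881954666
[-0.      0.0013  0.0491] [-0.    0.   -0.18]
```

View pics/a7.png

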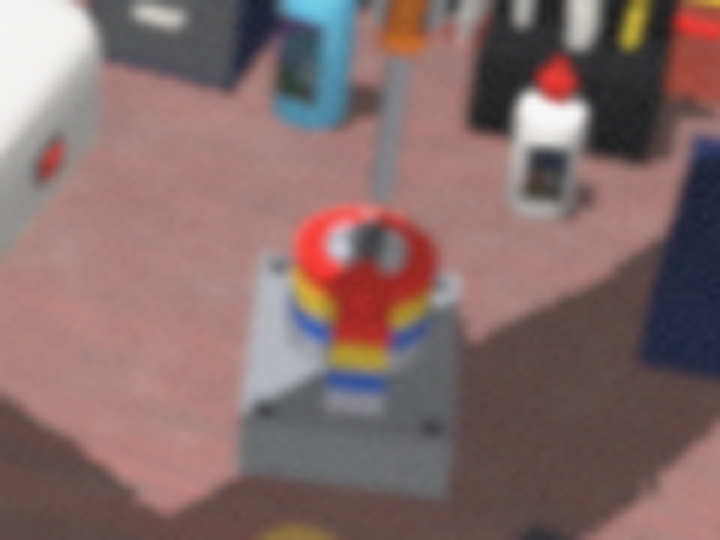

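The pin hangs vertical at crop (385,120) above the stack, and the lug is at (360,340). Lowering now.

```bash
python3 -m handwheel '[255,0,0.0013,0.025,0,0,0,255,0,0.0013,0.045,0,0,0,255,0,0.0013,0.048,0,0,0,255,0,0.0013,0.048,0,0,0]'|sed -n '2p;4p';python3 -m handwheel '[255,0,0,0.005,0,0,0,255,0,0,0.01,0,0,0,255,0,0,0.01,0,0,0]'|sed -n '2p;4p'; python3 go.py .5289 -.2310 .12 -164.7
```

```text
ee_pos: [0.5294, -0.2305, 0.1695]
contact_force: [0.6, 0.1, -0.4]
ee_pos: [0.5291, -0.2301, 0.1587]
contact_force: [0.1, -0.9, -0.2]
[ 0.0004 -0.0008  0.0387] [ 0.02 -0.03 -0.1 ]
```

Foot at 70 mm, inside the top eyelet with no force. Continuing.

```bash
for i in 1; do python3 -m handwheel '[255,0.0003,-0.0007,0.007,0,0,0,255,0.0003,-0.0007,0.014,0,0,0,255,0.0003,-0.0007,0.015,0,0,0,255,0.0003,-0.0007,0.015,0,0,0]'|sed -n '2p;4p'; done; python3 -m handwheel '[255,0,0,0.007,0,0,0,255,0,0,0.014,0,0,0,255,0,0,0.015,0,0,0,255,0,0,0.015,0,0,0]'|sed -n '2p;4p'; python3 go.py .5289 -.2310 .0945 -164.7
```

```text
ee_pos: [0.5292, -0.231, 0.1439]
contact_force: [0.3, 0.0, -1.1]
ee_pos: [0.5291, -0.231, 0.1289]
contact_force: [-0.6, 0.3, -0.4]
[0.0002 0.     0.0344] [ 0.01 -0.02 -0.1 ]
```

```bash
python3 -m handwheel '[255,0,0,0.006,0,0,0,255,0,0,0.012,0,0,0,255,0,0,0.018,0,0,0,255,0,0,0.018,0,0,0]'|sed -n '2p;4p'; python3 -m handwheel '[255,0,0,0.006,0,0,0,255,0,0,0.012,0,0,0,255,0,0,0.0155,0,0,0,255,0,0,0.0155,0,0,0]'|grep -v rot
```

```text
ee_pos: [0.5288, -0.2308, 0.1103]
contact_force: [0.6, 0.8, -1.2]
clock: 48.65
ee_pos: [0.5291, -0.2309, 0.0953]
contact_force: [0.7, -0.0, -0.4]
grip_width: 0.0147
grasp_force: 59.0
```

```bash
python3 -m handwheel '[0,0,0,0,0,0,0,0,0,0,0,0,0,0,0,0,0,0,0,0,0,0,0,0,-0.05,0,0,0,0,0,0,-0.085,0,0,0]'|sed -n 2p;python3 -m handwheel '[0,0,0,-0.02,0,0,0,0,0,0,-0.02,0,0,0]'|sed -n 2p; python3 - <<'E'
from fit import *
np.set_printoptions(precision=4,suppress=True)
for c in("top","side"):
    f=grab_frame(c);P,_=cloud(f)
    q=P[(P[:,2]>.018)&(P[:,2]<.04)&(np.hypot(P[:,0]-.4245,P[:,1]+.2444)<.06)]
    print(c,"cap",len(q),q.mean(0),cv2.minEnclosingCircle((q[:,:2]*1000).astype(np.float32)))
    q=P[(np.hypot(P[:,0]-.53,P[:,1]+.231)<.02)&(P[:,2]>.095)&(P[:,2]<.13)];print("pin",len(q),np.median(q,0),q.max(0))
E
python3 go.py .4225 -.2455 .1 -164.7
```

```text
ee_pos: [0.5295, -0.2311, 0.1822]
ee_pos: [0.5305, -0.2316, 0.2024]
top cap 137 [ 0.4237 -0.2459  0.0255] ((423.0564270019531, -246.87303161621094), 21.151159286499023)
pin 1 [ 0.5373 -0.2386  0.1149] [ 0.5373 -0.2386  0.1149]
side cap 149 [ 0.4182 -0.2462  0.0237] ((420.5426940917969, -245.89349365234375), 21.889835357666016)
pin 62 [ 0.5248 -0.2324  0.1081] [ 0.5403 -0.2239  0.1173]
[0.1066 0.0138 0.0999] [ 0.02 -0.02 -0.1 ]
```

```bash
python3 -m handwheel '[0,0.05,0.007,0.02,0,0,0,0,0.1066,0.0138,0.06,0,0,0,0,0.1066,0.0138,0.13,0,0,0,0,0.1066,0.0138,0.13,0,0,0,0,0.1066,0.0138,0.13,0,0,0]'|sed -n 2p;python3 -m handwheel '[0,0,0,0,0,0,0,0,0,0,0,0,0,0]'|sed -n 2p;python3 go.py .4225 -.2455 .009 -164.7
```

```text
ee_pos: [0.4226, -0.2453, 0.0702]
ee_pos: [0.4246, -0.2463, 0.0722]
[0.0019 0.0015 0.0632] [-0.12  0.12 -0.07]
```

```bash
python3 -m handwheel '[0,0.0015,0.001,0.03,0,0,0,0,0.0015,0.001,0.0625,0,0,0,0,0.0015,0.001,0.0625,0,0,0,0,0.0015,0.001,0.0625,0,0,0]'|sed -n '2p;4p'; python3 -m handwheel '[255,0,0,0,0,0,0,255,0,0,0,0,0,0,255,0,0,0,0,0,0,255,0,0,0,0,0,0,255,0,0,0,0,0,0]';python3 -m handwheel '[255,0,0,-0.05,0,0,0,255,0,0,-0.1,0,0,0,255,0,0,-0.16,0,0,0,255,0,0,-0.16,0,0,0,255,0,0,-0.16,0,0,0]' | sed -n '2p;5p'; python3 go.py .5715 -.2193 .17 -164.7
```

```text
ee_pos: [0.4221, -0.2455, 0.0094]
contact_force: [-0.0, -0.8, 0.0]
clock: 51.62
ee_pos: [0.4217, -0.2455, 0.0092]
tcp_rot: [[-0.965, -0.262, 0.001], [-0.262, 0.965, -0.001], [-0.001, -0.001, -1.0]]
contact_force: [-2.3, 1.0, 9.7]
grip_width: 0.0375
grasp_force: 59.1
ee_pos: [0.4209, -0.245, 0.1678]
grip_width: 0.0375
[-0.1521 -0.0147 -0.0022] [-0.01  0.   -0.1 ]
```

```bash
python3 -m handwheel '[255,-0.05,-0.005,0,0,0,0,255,-0.1,-0.01,0,0,0,0,255,-0.1521,-0.0147,0.01,0,0,0,255,-0.1521,-0.0147,0.01,0,0,0,255,-0.1521,-0.0147,0.01,0,0,0]'|sed -n 2p;python3 -m handwheel '[255,0,0,0,0,0,0,255,0,0,0,0,0,0]'|sed -n 2p;  python3 - <<'E'
from h import *
np.set_printoptions(precision=4,suppress=True)
p=np.array(state()["ee_pos"])
f=grab_frame("side");P,_=cloud(f)
q=P[(np.hypot(P[:,0]-p[0],P[:,1]-p[1])<.035)&(P[:,2]<p[2]-.001)&(P[:,2]>p[2]-.012)];print(len(q),np.median(q,0),q.min(0),q.max(0), np.median(q,0)-p)
i=proj(f,[p])[0].astype(int)
c=cv2.resize(f["pixels"][i[1]-35:i[1]+55,i[0]-60:i[0]+60],None,fx=6,fy=6,interpolation=2); cv2.imwrite("pics/a8.png",c[:,:,::-1])
E
python3 go.py .5715 -.2193 .097 -164.7
```

```text
ee_pos: [0.5698, -0.2187, 0.1558]
ee_pos: [0.5709, -0.2198, 0.1585]
45 [ 0.5579 -0.2261  0.1524] [ 0.5507 -0.2396  0.1467] [ 0.5747 -0.203   0.1574] [-0.013  -0.0063 -0.0061]
[-0.0005  0.0004  0.0616] [-0.02  0.02 -0.15]
```

View pics/a8.png

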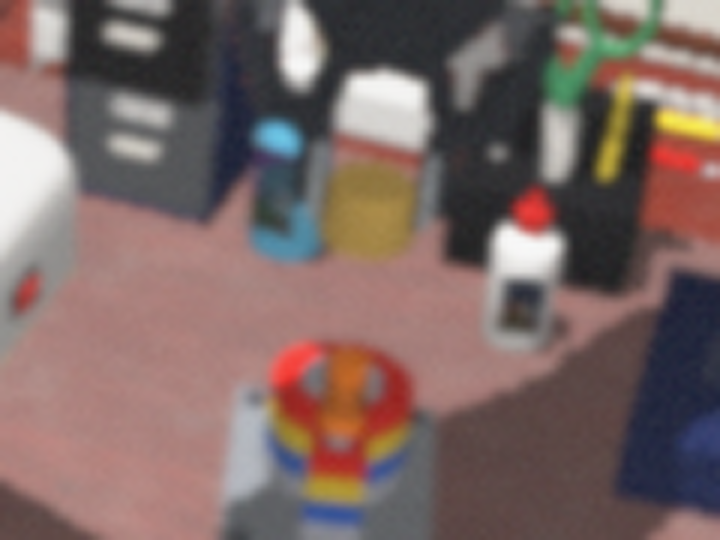

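The cap is held at crop (370,210) and the pin is home at (345,385). Lowering the cap.

```bash
python3 -m handwheel '[255,-0.0005,0.0004,0.03,0,0,0,255,-0.0005,0.0004,0.055,0,0,0,255,-0.0005,0.0004,0.06,0,0,0,255,-0.0005,0.0004,0.06,0,0,0]'|sed -n '2p;4p';python3 -m handwheel '[255,0,0,0.003,0,0,0,255,0,0,0.006,0,0,0,255,0,0,0.006,0,0,0]'|sed -n '2p;4p'; python3 go.py .5715 -.2193 .0875 -164.7
```

```text
ee_pos: [0.572, -0.2191, 0.0986]
contact_force: [-0.3, 0.3, -0.4]
ee_pos: [0.5719, -0.2187, 0.0923]
contact_force: [-2.0, 0.4, -1.1]
[ 0.0005 -0.0005  0.0048] [ 0.02 -0.   -0.1 ]
```

Underside at about 83 mm, so the cap is over the pilot.

```bash
python3 -m handwheel '[255,0.0005,-0.0004,0.002,0,0,0,255,0.0005,-0.0004,0.0045,0,0,0,255,0.0005,-0.0004,0.0045,0,0,0]'|sed -n '2p;4p';python3 -m handwheel '[0,0,0,0,0,0,0,0,0,0,0,0,0,0,0,0,0,0,0,0,0,0,0,0,-0.05,0,0,0,0,0,0,-0.1,0,0,0]'|sed -n 2p;python3 -m handwheel '[0,0,0,-0.05,0,0,0,0,-0.0,0,-0.05,0,0,0,0,0,0,-0.05,0,0,0]'|sed -n 2p; python3 - <<'E'
from fit import *
np.set_printoptions(precision=4,suppress=True)
for c in("top","side"):
    f=grab_frame(c);P,_=cloud(f);r=np.hypot(P[:,0]-.572,P[:,1]+.22)
    q=P[(r<.03)&(P[:,2]>.095)&(P[:,2]<.13)];print("cap",len(q),np.median(q,0),cv2.minEnclosingCircle((q[:,:2]*1000).astype(np.float32)),np.median(q[r[(r<.03)&(P[:,2]>.095)&(P[:,2]<.13)]<.015],0))
    q=P[(r<.031)&(r>.023)&(P[:,2]<.09)];print("ring top",np.percentile(q[:,2],[20,50,80]))
    q=P[(np.hypot(P[:,0]-.5291,P[:,1]+.2309)<.012)&(P[:,2]<.14)];print("pin",len(q),q[:,2].max(),np.median(q,0))
i=proj(f,[[.56,-.22,.08]])[0].astype(int)
c=cv2.resize(f["pixels"][i[1]-45:i[1]+45,i[0]-60:i[0]+60],None,fx=6,fy=6,interpolation=2); cv2.imwrite("pics/a9.png",c[:,:,::-1])
E
```

```text
ee_pos: [0.5712, -0.2189, 0.0873]
contact_force: [-3.3, 3.7, 2.0]
ee_pos: [0.5713, -0.2194, 0.1882]
ee_pos: [0.5717, -0.2195, 0.2372]
cap 20 [ 0.586  -0.2137  0.1009] ((573.2069091796875, -216.8363037109375), 19.29892349243164) [ 0.5766 -0.2164  0.1013]
ring top [0.0411 0.0734 0.0772]
pin 75 0.12015797026463697 [ 0.5288 -0.2262  0.0943]
cap 104 [ 0.5682 -0.2193  0.1026] ((571.3228759765625, -221.18540954589844), 20.02277946472168) [ 0.5714 -0.2202  0.1029]
ring top [0.0349 0.057  0.0735]
pin 139 0.11767257555721154 [ 0.5235 -0.2321  0.0912]
```

View pics/a9.png

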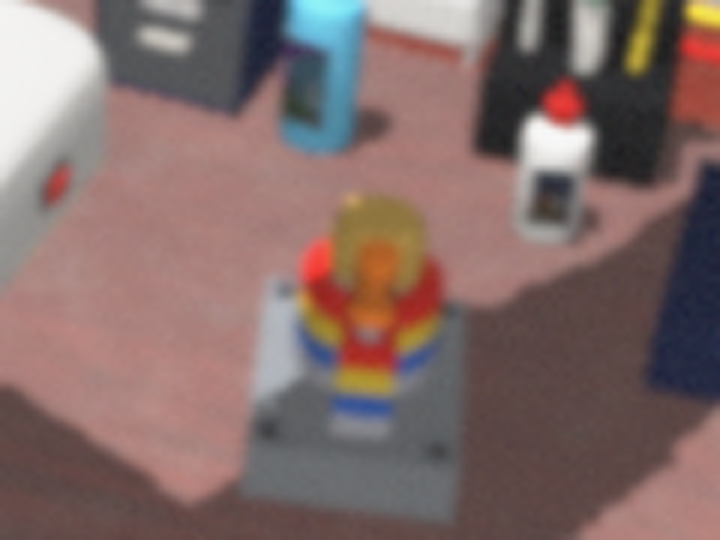

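The cap sits level at crop (380,240) with its top at about 103–104 mm, which is home. The pin is upright at (378,280), home in the base, and the stack is seated.

```bash
python3 -c "
from workcell import *
print(job_done())"
```

```text
the job is handed in; nothing more can be done
None
```

The job is handed in: the camera check just before showed all four spacers keyed and seated, the pin home in the base, the brass cap on the shoulder and the gripper clear; no pass or fail verdict came back.

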